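# Check-weigh the glaze jars

## Task

Before class, check how full the glaze jars are: fit the square-bored red handle fully home on the balance's square shaft and use it to turn the yellow transit arm right round, clear of the pan, to its stop. Then weigh the jars that are here one at a time, in the order ochre, teal, oxide, each standing by itself, centred in the ring of the pan and let go until the pan rests; every jar that brings the pointer past the upright mark into the green goes upright into the tray with the green floor, every one that leaves it in the orange goes upright into the tray with the orange floor. When the pan is empty again, turn the transit arm back over it with the handle, leave the handle on the shaft, and do not disturb the clay cup and yellow bowl standing about.

Things in the scene. Friction and masses are not known exactly. Their poses are not given: they have to be found in the camera images.
- jar_ochre_mid (a point): Glaze jar with an ochre-yellow band and blob on the lid, an upright cylinder 62 mm across, 73 mm tall (straight side up to 69 mm), 0.17 to 0.53 kg; the point is on its axis, 36.5 mm above its underside; z up along the jar.
- jar_teal_mid (a point): Glaze jar with a teal (blue-green) band and blob on the lid, 62 mm across, 73 mm tall (straight side up to 69 mm), 0.17 to 0.53 kg; the point is on its axis, 36.5 mm above its underside; z up.
- jar_oxide_mid (a point): Glaze jar with an oxide-red (brown-red) band and blob on the lid, 58 mm across, 67 mm tall (straight side up to 63 mm), 0.17 to 0.53 kg; the point is on its axis, 33.5 mm above its underside; z up. Sometimes one of the three jars is absent.
- handle_grip (a point): Loose T-handle, 58 mm tall, bore down: black flange 46 mm square x 6 mm, hub 30 mm square to 26 mm up, then a red bar 52 (x) x 28 (y) x 32 mm (26 to 58 mm up). Square bore 20.4 mm wide, 26 mm deep, sides along x and y; fits the shaft at any quarter turn, about 8 degrees of play. Point: centre of the red bar, 42 mm above the underside; x along the bar, z up.
- shaft_foot (a point): Centre of the shoulder at the foot of the balance's square shaft, which turns with the yellow arm; z up. Shaft 18 mm square (sides along x, y) for 16 mm up, then 14 and 10 mm; tip 23 mm up. The seated handle's underside lies on the shoulder (its grip point 42 mm above). The arm (16 mm wide, top 1 mm below the shoulder) reaches 138 mm along +y.
- transit_arm (a joint): Angle of the transit arm (rad): 0 = straight across the pan; grows clockwise seen from above; 1.6 = clear of the pan, at its stop. It stays where it is left (friction 0.06 N m).
- pan_centre (a point): Centre of the upper face of the balance's round steel pan (132 mm across, flat, a black ring 68 mm across marks its centre); x away from the dial, z up. 76 mm above the table when empty; sinks under load. The base is 160 mm (x) x 150 mm, 50 mm high; the dial (92 mm across, top 80 mm high) stands 92 mm before the centre at -x; the shaft stands 118 mm from it at -y.
- pan (a joint): How far the sprung pan has sunk from empty (m): 0 empty, 0.018 its stop; spring 350 N/m. It settles in about a second.
- pointer (a joint): Angle of the red pointer on the dial at the balance's front (rad): 0 = pointing left (empty), clockwise as the pan sinks, 160 rad per m; 1.57 = upright at the black mark (0.35 kg on the pan). Before it lies the orange arc, beyond it the green. A jar within 0.12 rad of the mark may go in either tray.
- tray_ready: Fixed wooden tray with a green floor, 320 mm long (x) by 110 mm wide (y); origin under its centre on the table; floor 5 mm above the table, walls 5 mm thick, 14 mm high. Room for three jars in a row along x (for example 100 mm apart). Lies on either side.
- tray_refill: Fixed wooden tray with an orange floor, same size and axes as the other.
- cup_beaker: Grey-brown clay cup, 78 mm across, 84 mm tall, origin under its centre; leave alone.
- bowl_yellow: Yellow bowl, 104 mm across, 58 mm tall, origin under its centre; leave alone.
Things that resemble listed ones, but are neither listed nor needed, are in the scene too. Leave any purple look-alike of the part that bears jar_teal_mid alone.

How it is judged:
On the way, in this order (a step that is already met when the one before it is completed fails the run):
1. the handle is fully home on the square shaft, the arm still over the pan (horizontal distance between handle_grip and shaft_foot below 0.005 m and z of handle_grip in the frame of shaft_foot below 0.047 m and angle between handle_grip's own z axis and vertical below 0.12 rad and value of joint transit_arm below 0.6 rad), for 0.2 s.
2. the handle, on the shaft, has turned the transit arm clear of the pan (horizontal distance between handle_grip and shaft_foot below 0.005 m and z of handle_grip in the frame of shaft_foot below 0.047 m and angle between handle_grip's own z axis and vertical below 0.12 rad and value of joint transit_arm above 1.4 rad), for 0.2 s.
3. jar_ochre stands alone, upright, centred on the pan within 12 mm, let go, at rest (horizontal distance between jar_ochre_mid and pan_centre below 0.012 m and z of jar_ochre_mid in the frame of pan_centre below 0.0415 m and angle between jar_ochre_mid's own z axis and vertical below 0.1 rad and contact force between jar_ochre and pan above 1 N and contact force between jar_ochre and the fingers below 0.05 N and linear speed of jar_ochre below 0.003 m/s and horizontal distance between each of jar_teal_mid, jar_oxide_mid and jar_ochre_mid above 0.095 m), for 0.3 s.
4. jar_teal stands alone, upright, centred on the pan within 12 mm, let go, at rest (horizontal distance between jar_teal_mid and pan_centre below 0.012 m and z of jar_teal_mid in the frame of pan_centre below 0.0415 m and angle between jar_teal_mid's own z axis and vertical below 0.1 rad and contact force between jar_teal and pan above 1 N and contact force between jar_teal and the fingers below 0.05 N and linear speed of jar_teal below 0.003 m/s and horizontal distance between each of jar_ochre_mid, jar_oxide_mid and jar_teal_mid above 0.095 m), for 0.3 s.
5. jar_oxide stands alone, upright, centred on the pan within 12 mm, let go, at rest (horizontal distance between jar_oxide_mid and pan_centre below 0.012 m and z of jar_oxide_mid in the frame of pan_centre below 0.0385 m and angle between jar_oxide_mid's own z axis and vertical below 0.1 rad and contact force between jar_oxide and pan above 1 N and contact force between jar_oxide and the fingers below 0.05 N and linear speed of jar_oxide below 0.003 m/s and horizontal distance between each of jar_ochre_mid, jar_teal_mid and jar_oxide_mid above 0.095 m), for 0.3 s.
At the end, for the whole second after the job is handed in: Each jar upright at rest on a tray floor: green if it brings the pointer to 1.57 rad (0.35 kg) or more, orange if less (either within 0.12 rad); pan empty; transit arm back over it (below 0.4 rad); handle home on the shaft (within 5 mm, tilt under 0.12 rad) (horizontal distance between handle_grip and shaft_foot below 0.005 m and z of handle_grip in the frame of shaft_foot below 0.047 m and angle between handle_grip's own z axis and vertical below 0.12 rad and value of joint transit_arm below 0.4 rad and value of joint pan below 0.0015 m and ((x of jar_ochre_mid in the frame of tray_ready between -0.145 and 0.145 m and y of jar_ochre_mid in the frame of tray_ready between -0.04 and 0.04 m and z of jar_ochre_mid in the frame of tray_ready below 0.0465 m and angle between jar_ochre_mid's own z axis and vertical below 0.1 rad and contact force between jar_ochre and tray_ready above 3.09 N) or (x of jar_ochre_mid in the frame of tray_refill between -0.145 and 0.145 m and y of jar_ochre_mid in the frame of tray_refill between -0.04 and 0.04 m and z of jar_ochre_mid in the frame of tray_refill below 0.0465 m and angle between jar_ochre_mid's own z axis and vertical below 0.1 rad and contact force between jar_ochre and tray_refill between 0.5 and 3.78 N)) and linear speed of each of jar_ochre, jar_teal, jar_oxide below 0.02 m/s and ((x of jar_teal_mid in the frame of tray_ready between -0.145 and 0.145 m and y of jar_teal_mid in the frame of tray_ready between -0.04 and 0.04 m and z of jar_teal_mid in the frame of tray_ready below 0.0465 m and angle between jar_teal_mid's own z axis and vertical below 0.1 rad and contact force between jar_teal and tray_ready above 3.09 N) or (x of jar_teal_mid in the frame of tray_refill between -0.145 and 0.145 m and y of jar_teal_mid in the frame of tray_refill between -0.04 and 0.04 m and z of jar_teal_mid in the frame of tray_refill below 0.0465 m and angle between jar_teal_mid's own z axis and vertical below 0.1 rad and contact force between jar_teal and tray_refill between 0.5 and 3.78 N)) and ((x of jar_oxide_mid in the frame of tray_ready between -0.145 and 0.145 m and y of jar_oxide_mid in the frame of tray_ready between -0.04 and 0.04 m and z of jar_oxide_mid in the frame of tray_ready below 0.0435 m and angle between jar_oxide_mid's own z axis and vertical below 0.1 rad and contact force between jar_oxide and tray_ready above 3.09 N) or (x of jar_oxide_mid in the frame of tray_refill between -0.145 and 0.145 m and y of jar_oxide_mid in the frame of tray_refill between -0.04 and 0.04 m and z of jar_oxide_mid in the frame of tray_refill below 0.0435 m and angle between jar_oxide_mid's own z axis and vertical below 0.1 rad and contact force between jar_oxide and tray_refill between 0.5 and 3.78 N))); the robot touches nothing.
It fails at once if a bystander is moved more than 40 mm (distance of any of cup_beaker, bowl_yellow from where it was at the start of the episode above 0.04 m).
It fails at once if the arm is pushed with the bare fingers (contact force between the fingers and transit_arm above 6 N).
It fails at once if a jar is set on the pan before the transit arm is clear (value of joint transit_arm below 1 rad and contact force between any of jar_ochre, jar_teal, jar_oxide and pan above 0.5 N).
Of jar_ochre, jar_teal, jar_oxide only 2 to 3 are there at a start; the rules pass over those that are not, and their reading is None.
At some moment in a run one of handle, jar_ochre, jar_teal, jar_oxide may be knocked a few centimetres aside while the robot is not near it.
It also fails if it takes over 210 s, if anything falls off the work surface, if the arm or the gripper's body presses on something with over 40 N, if the wrist force passes 120 N, or if a joint passes its speed limit or range.

## Robot

A 7-joint arm with a two-finger parallel gripper is mounted at the origin on a cart in front of the work surface, level with it; the furniture and walls round the work are solid. World frame = base frame: x ahead of the robot, y to its left, z up, the work surface at z = 0. Lengths are in m, angles in rad, forces in N, time in s.
With the tool pointing down it reaches from about 0.4 to 0.9 m from the base axis. Payload 5.6 kg.
Tool frame: the origin (TCP) lies where the fingers leave the gripper's body, on its centre line; the fingertips stand 88 mm ahead of it and the grasp point (between the pads) lies 69 mm ahead of it; z points along the fingers, y is the direction in which the jaws open and shut (so a half turn about z gives the same grasp; the last joint's range is limited). The gripper opens to 92 mm and grips with 3 to 60 N. Pads are 20 mm wide; open, the fingers measure 128 mm over their backs; the gripper's body (75 mm by 189 mm) begins 69 mm behind the grasp point.
Start: joints at [1.247, 0.468, -0.012, 1.603, 0.006, 1.071, -0.056], TCP at [0.18, -0.625, 0.303] pointing down, gripper open.
Joint ranges: [-2.53, 2.53], [-0.31, 2.02], [-1.57, 1.55], [0.28, 2.44], [-1.29, 4.43], [0.15, 1.84], [-2.92, 2.92]. Speed limits (rad/s): [2.57, 2.57, 3.14, 3.14, 3.14, 3.14, 3.14].

## Interface

Orientations are given as a unit quaternion [x, y, z, w].
In Python, from station import robot gives the robot as it stands.
- The arm moves only by the tool servo_tool, never from a script. Its argument "rows" is a list of rows, each an object with "xyz": the shift along the world's x, y, z in m, a list of three; "turn": the turn about the world's z in degrees. A call has 1 to 12 rows; each row is the pose to reach, as a shift and turn from the pose commanded when the call began; what a row does not reach only later rows make up. A row lasts 1/8 s, in which the tool goes at most 62.5 mm and 10.7 degrees, less where a joint would pass 70% of its speed; a pose out of reach is approached as far as the arm can. A call with a gripper value outside its range is refused whole. "gripper" is the finger opening in m, from 0 to 0.0919, set as the call begins (left out, the last holds). The fingers move at their own pace and stop on an object; "squeeze" is the grip in N (left out, the last holds). Time passes only in rows, so rows that repeat a pose let the fingers close. It gives the time, the measured TCP pose, the force and the opening at its end, in the units of the state.
- robot.get_obs(): the state, without advancing time (a new reading comes with each control period).
- robot.read_camera(name): name is "side" or "top" or "wrist"; returns a dict with "img" (420x560x3 uint8, blue, green, red), "K" (3x3 intrinsics, pixels), "T" (4x4, takes a point from camera to world coordinates); the wrist camera has in their place "T_tool_cam" (4x4, takes a point from camera to tool coordinates, whose origin is the TCP and whose axes are the flange's). Camera axes: x right, y down, z forward; pixel columns grow to the right and rows downward; lengths in m; the calibration is good to about 2 mm. The wrist camera is an equidistant fisheye: a pixel r from the principal point sees the ray r / f radians off the axis. A picture is of the moment at which its call begins: read the wrist's pose just before it. There is no depth.
- robot.hand_in(): hands the job in, once; it reports no verdict.
The state is a dict: "t": time; "joint_positions": joint angles; "joint_velocities": joint speeds; "effort": joint torques, N m; "tool_pos": TCP position; "eef_rot": TCP orientation; "contact_force": force on the tool from outside, world axes, zero at the start; "moment": the same for the moment, N m; "grip_width": opening from 0.0 (shut) to 1.0 (fully open).
Only numpy, scipy, OpenCV 4.12 (cv2) and the standard library are available. Lean on these libraries where they do the work, as an engineer would, in place of code of your own. Each camera call takes 0.05 s, during which the arm holds its last target.

## Working session

There is one attempt and no reset: what is moved stays moved. The work goes in short steps, Python scripts to look and compute and a tool call to move; the robot and the scene stay as the last step left them, time stands still between calls to the robot, and variables do not carry over. Pictures are saved under pics/ and viewed, and the job is handed in when it is done.

Besides the shell and the picture viewer there is one more tool, called after "Call:" in YAML: its name, and indented under it one key for each argument. servo_tool: Moves the arm, as the interface text tells. Its arguments: {"type":"object","properties":{"rows":{"type":"array"},"gripper":{"type":"number"},"squeeze":{"type":"number"}},"required":["rows"]}

```bash
mkdir -p pics; ls
cat > h.py <<'E'
import numpy as np, cv2
from station import robot
from scipy.spatial.transform import Rotation as R
def cam(n):
    o=robot.get_obs(); c=robot.read_camera(n)
    if n=='wrist':
        T=np.eye(4);T[:3,:3]=R.from_quat(o['eef_rot']).as_matrix();T[:3,3]=o['tool_pos'];c['T']=T@c['T_tool_cam']
    return c
def ray(c,u,v,fish=False):
    K=c['K'];x=(u-K[0,2])/K[0,0];y=(v-K[1,2])/K[1,1]
    if fish:
        r=np.hypot(x,y);d=np.array([x/r*np.sin(r),y/r*np.sin(r),np.cos(r)]) if r>1e-9 else np.array([0,0,1.])
    else: d=np.array([x,y,1.])
    return c['T'][:3,3],c['T'][:3,:3]@d
def onz(c,u,v,z,fish=False):
    o,d=ray(c,u,v,fish);return o+d*(z-o[2])/d[2]
def proj(c,p,fish=False):
    q=np.linalg.inv(c['T'])@np.r_[p,1.];K=c['K']
    if fish:
        t=np.arctan2(np.hypot(q[0],q[1]),q[2]);s=t/max(np.hypot(q[0],q[1]),1e-9);return np.array([K[0,0]*q[0]*s+K[0,2],K[1,1]*q[1]*s+K[1,2]])
    return np.array([K[0,0]*q[0]/q[2]+K[0,2],K[1,1]*q[1]/q[2]+K[1,2]])
def st():
    o=robot.get_obs();print('t',round(o['t'],2),'tcp',np.round(o['tool_pos'],4),'eul',np.round(R.from_quat(o['eef_rot']).as_euler('ZYX',degrees=True),2),'F',np.round(o['contact_force'],1),'w',round(o['grip_width']*91.9,1))
    return o
E
python3 - <<'E'
from h import *
st()
for n in ['side','top','wrist']:
    c=cam(n);cv2.imwrite(f'pics/{n}0.png',c['img']);print(n,c['K'].round(1).tolist(),c['T'].round(3).tolist())
E
```

```text
pics
t 0.0 tcp [ 0.1799 -0.6242  0.3018] eul [ 1.608e+01  1.000e-02 -1.799e+02] F [-0.8 -0.1  0.6] w 91.8
side [[444.4, 0.0, 280.2], [0.0, 444.4, 211.6], [0.0, 0.0, 1.0]] [[-0.986, -0.096, 0.138, 0.346], [-0.167, 0.635, -0.755, 0.844], [-0.015, -0.767, -0.642, 0.852], [0.0, 0.0, 0.0, 1.0]]
top [[531.3, 0.0, 272.6], [0.0, 531.3, 214.6], [0.0, 0.0, 1.0]] [[0.015, -0.997, 0.079, 0.378], [-1.0, -0.016, -0.014, -0.059], [0.015, -0.079, -0.997, 1.552], [0.0, 0.0, 0.0, 1.0]]
wrist [[325.2, 0.0, 277.7], [0.0, 325.2, 211.2], [0.0, 0.0, 1.0]] [[0.277, -0.929, -0.246, 0.249], [-0.961, -0.268, -0.07, -0.605], [-0.001, 0.256, -0.967, 0.383], [0.0, 0.0, 0.0, 1.0]]
```

View pics/top0.png

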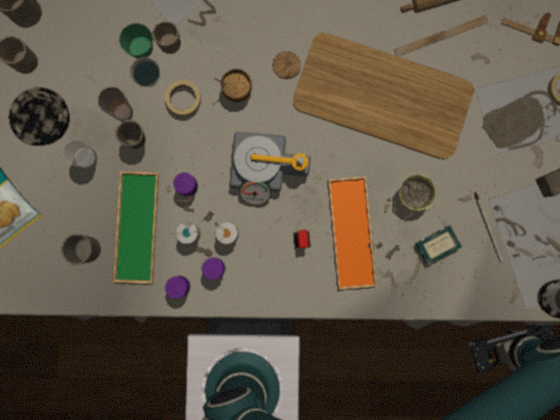

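View pics/side0.png

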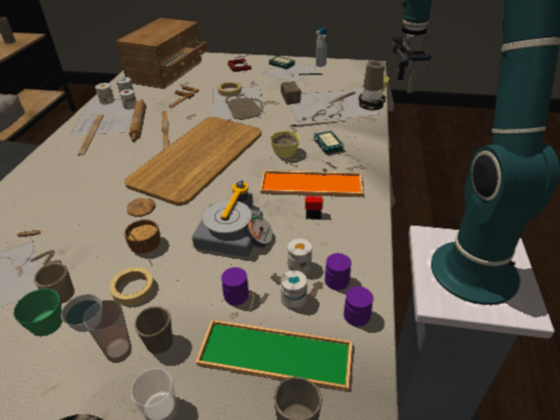

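View pics/wrist0.png

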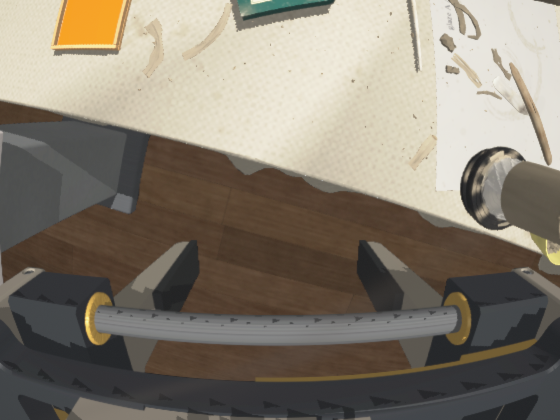

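Run:
```python
from h import *
t=cv2.imread('pics/top0.png');s=cv2.imread('pics/side0.png')
cv2.imwrite('pics/ctop.png',cv2.resize(t[120:310,100:390],None,fx=2.7,fy=2.7,interpolation=cv2.INTER_CUBIC))
a=cv2.resize(s[170:330,180:390],None,fx=3.5,fy=3.5,interpolation=cv2.INTER_CUBIC);cv2.imwrite('pics/cside.png',a)
cv2.imwrite('pics/cside2.png',cv2.resize(s[60:130,70:220],None,fx=5,fy=5,interpolation=cv2.INTER_CUBIC))
```

```text
(no output)
```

View pics/ctop.png

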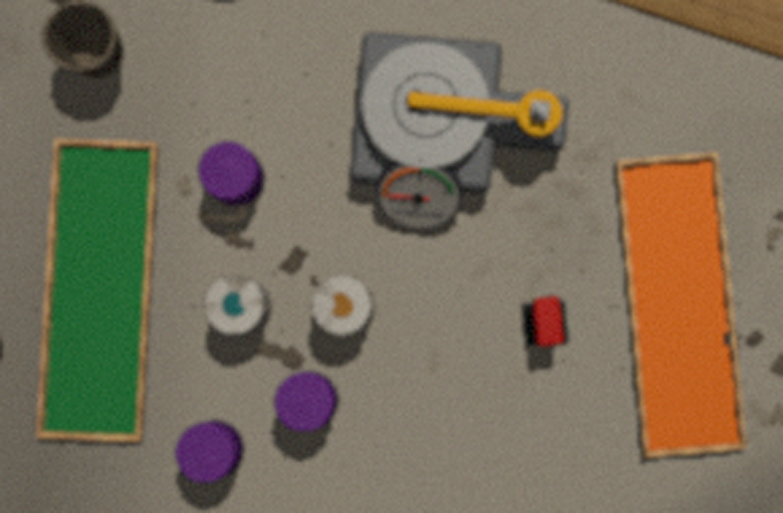

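View pics/cside.png

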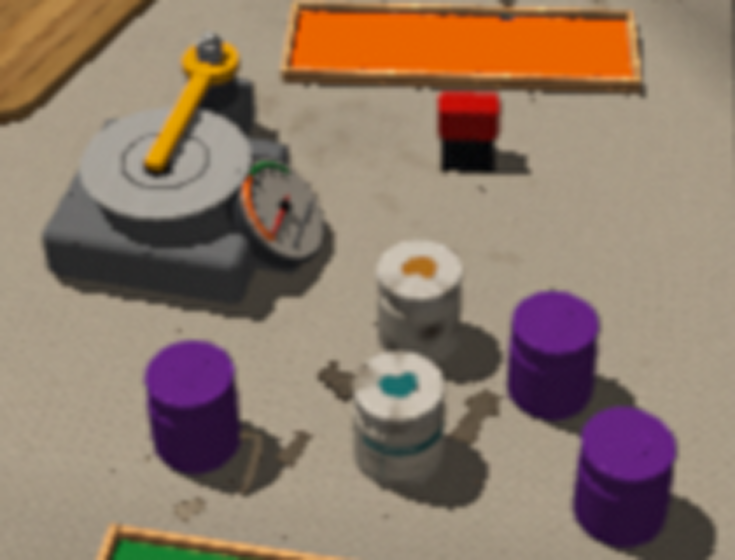

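View pics/cside2.png

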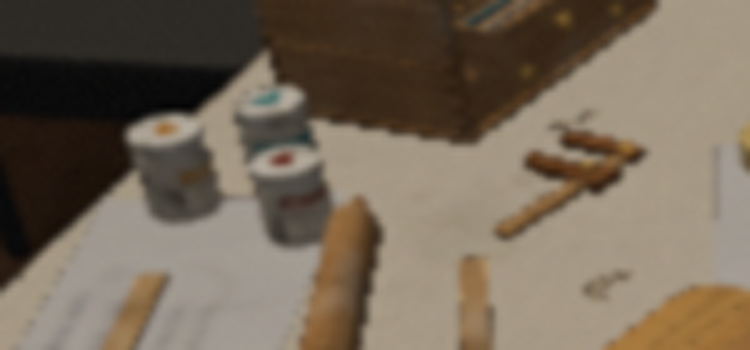

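```bash
cat >> h.py <<'E'
def ctr(c,box,lo,hi,amin=20,hsv=True):
    """centroids of mask blobs in box (u0,v0,u1,v1)"""
    u0,v0,u1,v1=box;im=c['img'][v0:v1,u0:u1]
    if hsv: im=cv2.cvtColor(im,cv2.COLOR_BGR2HSV)
    m=cv2.inRange(im,np.array(lo),np.array(hi));n,l,s,ce=cv2.connectedComponentsWithStats(m)
    return sorted([(int(s[i,4]),ce[i,0]+u0,ce[i,1]+v0,tuple(int(k) for k in s[i,:4]+np.array([u0,v0,0,0]))) for i in range(1,n) if s[i,4]>=amin],reverse=True)
E
python3 - <<'E'
from h import *
t=cam('top');s=cam('side')
for n,(u,v) in dict(dec1=(105,90),dec2=(124,84),dec3=(128,95)).items(): print(n,onz(s,u,v,.07).round(3))
for n,(u,v),z in [('teal',(187,233),.073),('och',(226,233),.073),('handle',(303,239),.058),('pan',(258,158.5),.076),('shaft',(299,161.5),.085),('cup',(81,249),.084),('bowl',(417,192),.058),('p1',(185,184),.073),('p2',(213,269),.073),('p3',(177,287),.073)]: print(n,onz(t,u,v,z).round(4))
B=(100,120,390,310)
print('green',ctr(t,B,(50,120,50),(80,255,255),200)[:2])
print('orange',ctr(t,B,(8,200,150),(16,255,255),200)[:2])
print('red',ctr(t,(280,220,330,260),(0,150,80),(7,255,255),20)[:2])
for n,lo,hi in [('green',(50,120,50),(80,255,255)),('orange',(8,200,150),(16,255,255))]:
    hsv=cv2.cvtColor(t['img'][120:310,100:390],cv2.COLOR_BGR2HSV);m=cv2.inRange(hsv,np.array(lo),np.array(hi))
    cs,_=cv2.findContours(m,0,2);k=max(cs,key=cv2.contourArea);r=cv2.minAreaRect(k);b=cv2.boxPoints(r)+[100,120]
    print(n,[onz(t,*p,.005)[:2].round(3).tolist() for p in b], onz(t,r[0][0]+100,r[0][1]+120,.005).round(4))
E
```

```text
dec1 [ 1.361 -0.74   0.07 ]
dec2 [ 1.308 -0.807  0.07 ]
dec3 [ 1.245 -0.708  0.07 ]
teal [0.4406 0.1576 0.073 ]
och [0.4423 0.0494 0.073 ]
handle [ 0.4293 -0.1661  0.058 ]
pan [ 0.6528 -0.0361  0.076 ]
shaft [ 0.6446 -0.1508  0.085 ]
cup [0.3919 0.4448 0.084 ]
bowl [ 0.5677 -0.489   0.058 ]
p1 [0.5776 0.167  0.073 ]
p2 [0.3421 0.0832 0.073 ]
p3 [0.2914 0.1811 0.073 ]
green [(3340, np.float64(135.71526946107784), np.float64(227.22455089820357), (117, 175, 38, 105))]
orange [(3265, np.float64(351.8376722817764), np.float64(233.12833078101073), (332, 180, 42, 106))]
red [(171, np.float64(302.80116959064327), np.float64(238.60233918128654), (298, 230, 11, 19))]
green [[0.309, 0.367], [0.614, 0.361], [0.61, 0.266], [0.305, 0.274]] [0.4586 0.3169 0.005 ]
orange [[0.6, -0.25], [0.611, -0.345], [0.306, -0.375], [0.296, -0.28]] [ 0.4521 -0.3126  0.005 ]
```

Call:
servo_tool:
  rows:
    - {"xyz": [0.02,0.04,0],"turn": 10}
    - {"xyz": [0.04,0.08,0],"turn": 20}
    - {"xyz": [0.07,0.13,0],"turn": 30}
    - {"xyz": [0.1,0.18,0],"turn": 40}
    - {"xyz": [0.12,0.22,0],"turn": 50}
    - {"xyz": [0.15,0.27,0],"turn": 60}
    - {"xyz": [0.17,0.32,0],"turn": 70}
    - {"xyz": [0.2,0.37,0],"turn": 80}
    - {"xyz": [0.22,0.41,0],"turn": 90}
    - {"xyz": [0.24,0.45,0],"turn": 100}
    - {"xyz": [0.25,0.458,0],"turn": 110}
    - {"xyz": [0.25,0.458,0],"turn": 120}

```text
t: 1.75
tool_pos: [0.4308, -0.1653, 0.3029]
eef_rot: [0.37, 0.929, 0.0, 0.0]
contact_force: [-0.2, -0.4, -0.6]
grip_width: 1.002
```

Call:
servo_tool:
  rows:
    - {"xyz": [0,0,0],"turn": 10}
    - {"xyz": [0,0,0],"turn": 20}
    - {"xyz": [0,0,0],"turn": 30}
    - {"xyz": [0,0,0],"turn": 40}
    - {"xyz": [0,0,0],"turn": 44}
    - {"xyz": [0,0,0],"turn": 44}
    - {"xyz": [0,0,0],"turn": 44}

```text
t: 2.62
tool_pos: [0.43, -0.1666, 0.3027]
eef_rot: [-0.0, 1.0, -0.0, 0.0]
contact_force: [-0.2, 0.0, -0.1]
grip_width: 0.999
```

Run:
```python
from h import *
o=st();print(np.round(o['joint_positions'],2))
c=cam('wrist');cv2.imwrite('pics/w1.png',c['img'])
```

```text
t 2.62 tcp [ 0.43   -0.1666  0.3027] eul [-179.99    0.   -180.  ] F [-0.2  0.  -0.1] w 91.8
[ 0.97  0.23 -0.75  2.01  0.19  0.97  1.69]
```

View pics/w1.png

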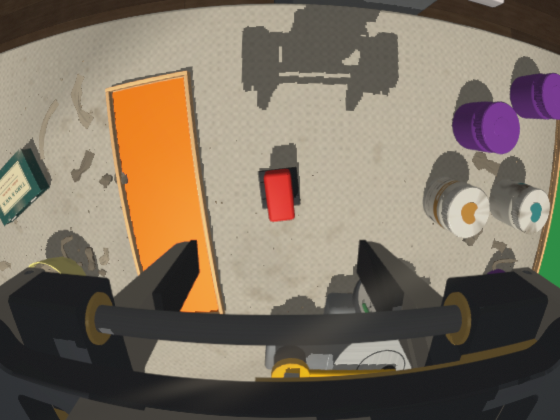

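```bash
cat >> h.py <<'E'
def mask(c,box,lo,hi):
    u0,v0,u1,v1=box;m=np.zeros(c['img'].shape[:2],np.uint8);m[v0:v1,u0:u1]=cv2.inRange(cv2.cvtColor(c['img'][v0:v1,u0:u1],cv2.COLOR_BGR2HSV),np.array(lo),np.array(hi));return m
def rectw(c,m,z,fish=True):
    cs,_=cv2.findContours(m,0,1);k=max(cs,key=cv2.contourArea)[:,0,:]
    P=np.array([onz(c,*p,z,fish)[:2] for p in k]);r=cv2.minAreaRect((P*1000).astype(np.float32))
    (x,y),(a,b),g=r
    if a<b:a,b,g=b,a,g+90
    return round(x,1),round(y,1),round(a,1),round(b,1),round((g+90)%180-90,1)
E
python3 - <<'E'
from h import *
c=cam('wrist');im=c['img'];cv2.imwrite('pics/w1c.png',cv2.resize(im[150:240,230:330],None,fx=6,fy=6,interpolation=cv2.INTER_CUBIC))
h=cv2.cvtColor(im,cv2.COLOR_BGR2HSV)
for v in range(170,225,6):print(v,[tuple(int(q) for q in h[v,u]) for u in (268,275,282,289)])
m=mask(c,(240,150,320,240),(0,180,170),(7,255,255));print(rectw(c,m,.058))
m=mask(c,(240,150,320,240),(0,150,60),(9,255,255));print(rectw(c,m,.058))
E
```

```text
170 [(4, 124, 68), (0, 185, 91), (1, 193, 94), (179, 125, 51)]
176 [(1, 200, 194), (1, 199, 209), (1, 200, 217), (1, 208, 162)]
182 [(2, 192, 224), (1, 194, 222), (2, 197, 220), (2, 209, 177)]
188 [(1, 191, 223), (1, 191, 224), (1, 194, 222), (1, 204, 195)]
194 [(1, 197, 217), (2, 191, 226), (1, 192, 223), (1, 201, 209)]
200 [(1, 204, 206), (2, 189, 227), (1, 191, 224), (1, 197, 220)]
206 [(1, 203, 187), (1, 185, 229), (1, 191, 226), (1, 195, 221)]
212 [(3, 139, 172), (2, 182, 231), (1, 186, 227), (1, 193, 223)]
218 [(10, 65, 173), (2, 182, 231), (1, 191, 226), (2, 199, 215)]
224 [(21, 39, 184), (20, 38, 188), (21, 43, 183), (20, 46, 184)]
(429.2, -166.0, 48.1, 25.2, 6.9)
(426.9, -165.7, 53.6, 28.0, 7.2)
```

View pics/w1c.png

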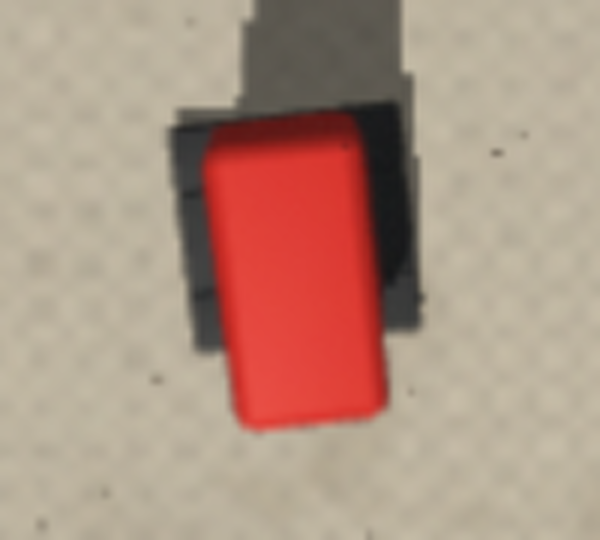

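Call:
servo_tool:
  rows:
    - {"xyz": [-0.0015,0.0005,-0.05],"turn": 7}
    - {"xyz": [-0.0015,0.0005,-0.11],"turn": 7}
    - {"xyz": [-0.0015,0.0005,-0.16],"turn": 7}
    - {"xyz": [-0.0015,0.0005,-0.191],"turn": 7}
    - {"xyz": [-0.0015,0.0005,-0.191],"turn": 7}
    - {"xyz": [-0.0015,0.0005,-0.191],"turn": 7}
  gripper: 0.07

```text
t: 3.48
tool_pos: [0.4294, -0.1661, 0.1127]
eef_rot: [-0.062, 0.998, -0.0, 0.001]
contact_force: [-0.4, -0.1, -0.4]
grip_width: 0.761
```

Call:
servo_tool:
  rows:
    - {"xyz": [0,0,0],"turn": 0}
    - {"xyz": [0,0,0],"turn": 0}
    - {"xyz": [0,0,0],"turn": 0}
    - {"xyz": [0,0,0],"turn": 0}
    - {"xyz": [0,0,0],"turn": 0}
  gripper: 0.015
  squeeze: 30

```text
t: 4.1
tool_pos: [0.4287, -0.166, 0.1119]
eef_rot: [-0.062, 0.998, -0.0, 0.0]
contact_force: [-0.3, -0.3, 3.4]
grip_width: 0.313
```

Call:
servo_tool:
  rows:
    - {"xyz": [0,0,0.04],"turn": 0}
    - {"xyz": [0,0,0.09],"turn": 0}
    - {"xyz": [0.02,0,0.14],"turn": 0}
    - {"xyz": [0.06,0,0.19],"turn": -2}
    - {"xyz": [0.1,0.01,0.19],"turn": -7}
    - {"xyz": [0.13,0.013,0.19],"turn": -11}
    - {"xyz": [0.13,0.013,0.19],"turn": -11}
    - {"xyz": [0.13,0.013,0.19],"turn": -11}

```text
t: 5.1
tool_pos: [0.5576, -0.153, 0.3009]
eef_rot: [0.034, 0.999, 0.0, -0.001]
contact_force: [-0.0, 0.8, -1.2]
grip_width: 0.314
```

Run:
```python
from h import *
o=st()
c=cam('wrist');cv2.imwrite('pics/w2.png',c['img'])
```

```text
t 5.1 tcp [ 0.5576 -0.153   0.3009] eul [ 1.7613e+02 -1.1000e-01  1.7999e+02] F [-0.   0.8 -1.2] w 28.9
```

View pics/w2.png

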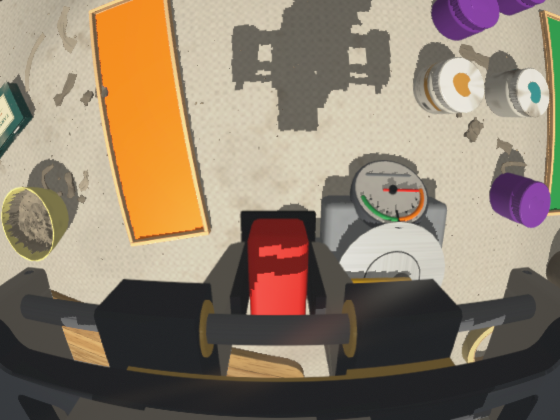

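Run:
```python
from h import *
a=cv2.imread('pics/top0.png')[145:180,270:325];b=cv2.imread('pics/side0.png')[170:225,205:265];w=cv2.imread('pics/w1.png')[340:400,250:330]
cv2.imwrite('pics/z1.png',cv2.resize(a,None,fx=14,fy=14,interpolation=cv2.INTER_CUBIC));cv2.imwrite('pics/z2.png',cv2.resize(b,None,fx=10,fy=10,interpolation=cv2.INTER_CUBIC))
cv2.imwrite('pics/z3.png',cv2.resize(w,None,fx=9,fy=9,interpolation=cv2.INTER_CUBIC))
```

```text
(no output)
```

View pics/z1.png

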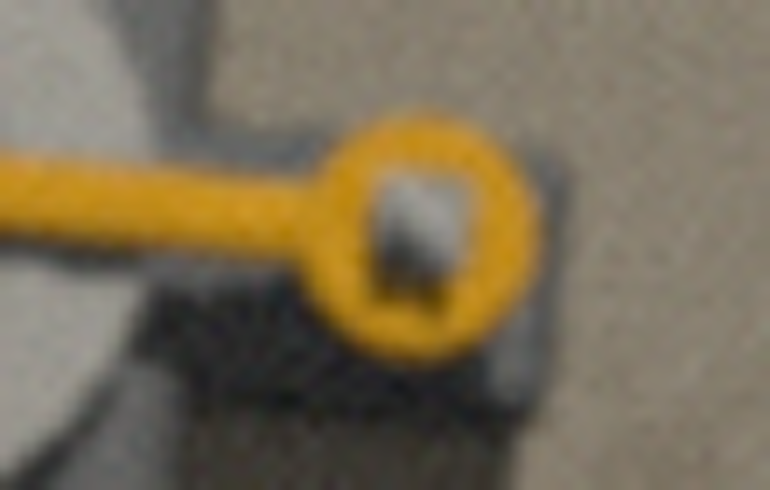

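View pics/z2.png

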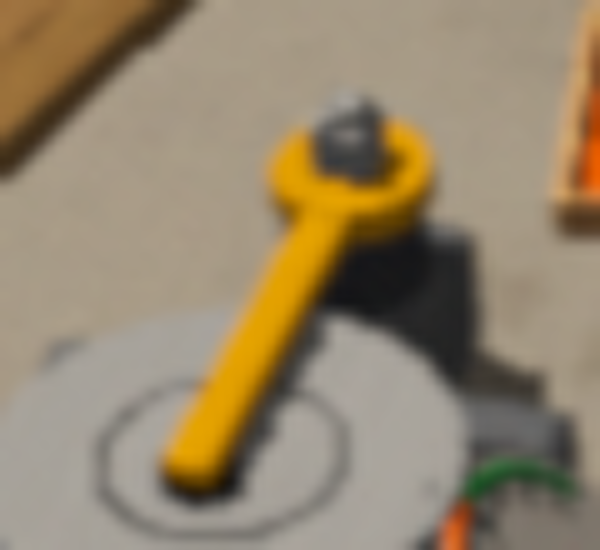

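View pics/z3.png

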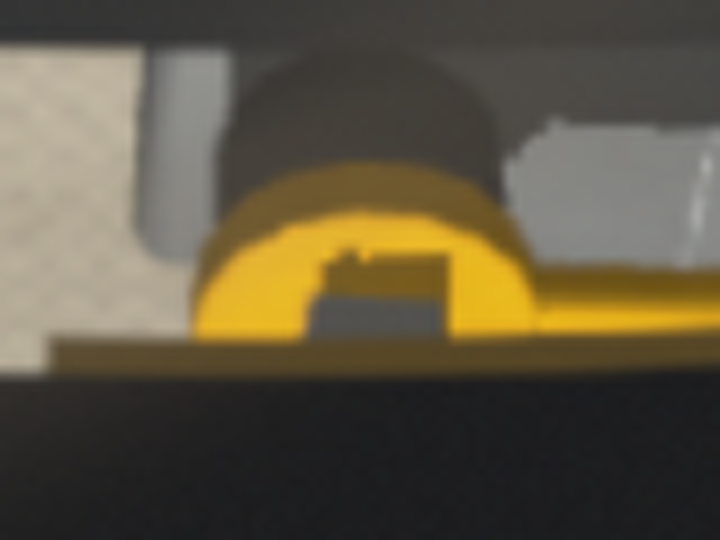

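```bash
cat >> h.py <<'E'
def tri(r1,r2):
    A=np.zeros((3,3));b=np.zeros(3)
    for o,d in (r1,r2):
        d=d/np.linalg.norm(d);M=np.eye(3)-np.outer(d,d);A+=M;b+=M@o
    p=np.linalg.solve(A,b);e=[np.linalg.norm(np.cross(p-o,d/np.linalg.norm(d))) for o,d in (r1,r2)];return p,e
E
python3 - <<'E'
from h import *
t=cam('top');s=cam('side')
cv2.imwrite('pics/s3.png',s['img']);cv2.imwrite('pics/t3.png',t['img'])
print(tri(ray(t,299.6,161.5),ray(s,239.75,186.05)))
for z in (.09,.095,.1):print(z,onz(t,299.6,161.5,z).round(4),onz(s,239.75,186.05,z).round(4))
# arm line in top0
im=cv2.imread('pics/top0.png')
m=cv2.inRange(cv2.cvtColor(im,cv2.COLOR_BGR2HSV)[140:185,240:320],np.array((15,150,120)),np.array((28,255,255)));
ys,xs=np.nonzero(m);k=xs<48
p=np.polyfit(xs[k],ys[k],1);a=onz(t,250,p[0]*10+p[1]+140,.093);b=onz(t,285,p[0]*45+p[1]+140,.093);print('arm dir',a,b,np.degrees(np.arctan2(*(a-b)[1::-1])))
# tray/dial
E
```

```text
(array([ 0.64476295, -0.15235265,  0.08645647]), [np.float64(0.00037720073832824306), np.float64(0.0003772007383280561)])
0.09 [ 0.6437 -0.1522  0.09  ] [ 0.6438 -0.1478  0.09  ]
0.095 [ 0.6428 -0.1519  0.095 ] [ 0.6418 -0.1413  0.095 ]
0.1 [ 0.6419 -0.1515  0.1   ] [ 0.6399 -0.1347  0.1   ]
arm dir [ 0.65556422 -0.01400215  0.093     ] [ 0.64704527 -0.11135323  0.093     ] 84.99892876260023
```

View pics/s3.png

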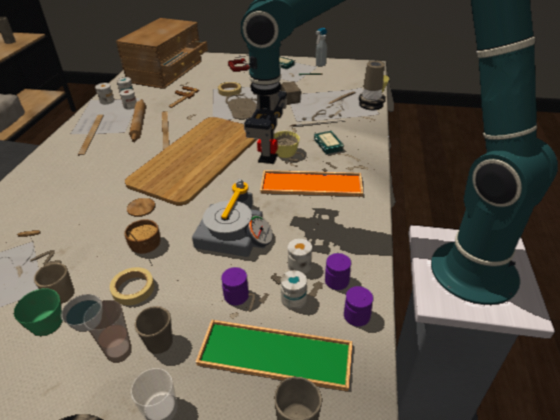

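View pics/t3.png

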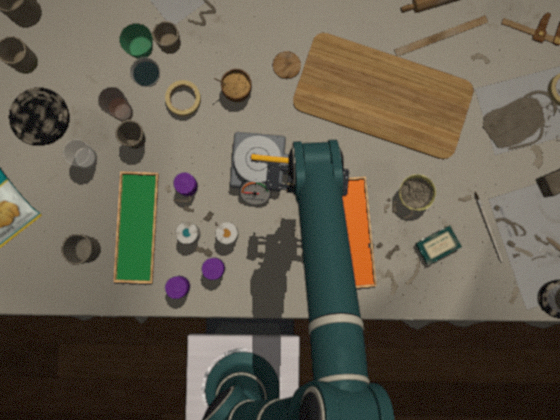

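Run:
```python
from h import *
o=st();c=cam('wrist');im=c['img']
cv2.imwrite('pics/w4c.png',cv2.resize(im[195:300,225:335],None,fx=6,fy=6,interpolation=cv2.INTER_CUBIC))
for u in (255,262,277,290,300):print(u,im[204:236,u].mean(1).astype(int).tolist())
for u,v in ((242,211.5),(278,211),(314,211.5)):
    p=onz(c,u,v,o['tool_pos'][2]-.111,True);q=R.from_quat(o['eef_rot']).inv().apply(p-o['tool_pos']);print(q.round(4))
```

```text
t 5.25 tcp [ 0.5577 -0.1534  0.3015] eul [ 1.7607e+02 -5.0000e-02 -1.7998e+02] F [-0.3  0.7 -0.5] w 28.9
255 [187, 187, 187, 186, 183, 169, 128, 54, 27, 29, 31, 29, 29, 29, 29, 35, 44, 54, 52, 54, 54, 53, 54, 53, 54, 53, 54, 52, 54, 54, 54, 55]
262 [196, 194, 191, 187, 183, 171, 129, 54, 28, 28, 30, 29, 29, 31, 37, 49, 54, 54, 54, 54, 53, 54, 53, 54, 55, 54, 55, 54, 53, 54, 55, 56]
277 [202, 202, 202, 203, 199, 181, 133, 54, 27, 28, 28, 29, 29, 31, 38, 49, 53, 53, 54, 54, 54, 54, 55, 54, 54, 54, 54, 54, 53, 55, 55, 54]
290 [103, 99, 98, 98, 98, 94, 72, 35, 27, 27, 30, 29, 29, 31, 39, 49, 54, 54, 53, 54, 54, 53, 53, 55, 53, 54, 54, 55, 54, 53, 54, 55]
300 [110, 100, 99, 99, 98, 92, 71, 35, 27, 28, 29, 30, 29, 29, 28, 34, 45, 54, 54, 53, 54, 54, 54, 53, 53, 54, 55, 55, 55, 53, 55, 55]
[ 0.021  -0.0224  0.111 ]
[ 0.0213 -0.0003  0.111 ]
[0.021  0.0218 0.111 ]
```

View pics/w4c.png

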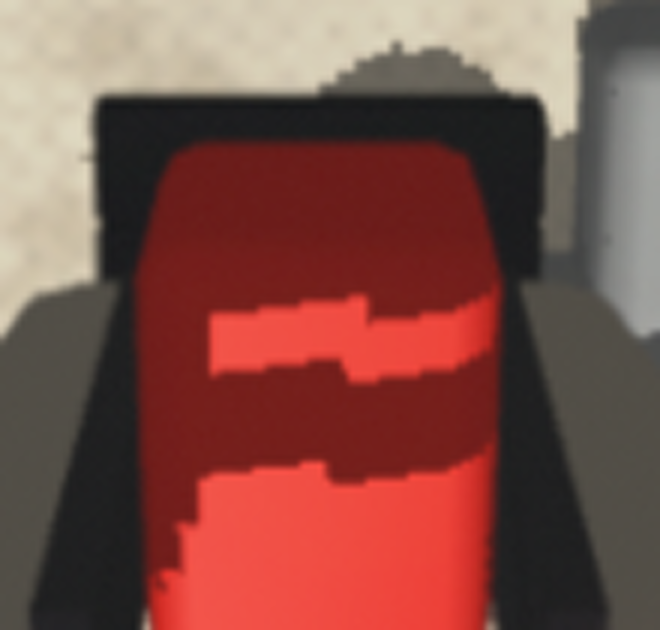

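Call:
servo_tool:
  rows:
    - {"xyz": [0.03,0.001,0],"turn": -1}
    - {"xyz": [0.06,0.001,0],"turn": -1}
    - {"xyz": [0.086,0.001,0],"turn": -1}
    - {"xyz": [0.086,0.001,-0.03],"turn": -1}
    - {"xyz": [0.086,0.001,-0.066],"turn": -1}
    - {"xyz": [0.086,0.001,-0.066],"turn": -1}
    - {"xyz": [0.086,0.001,-0.066],"turn": -1}

```text
t: 6.18
tool_pos: [0.645, -0.1523, 0.2371]
eef_rot: [0.043, 0.999, -0.0, 0.001]
contact_force: [0.9, 0.5, -1.3]
grip_width: 0.315
```

Run:
```python
from h import *
st();c=cam('side');cv2.imwrite('pics/s5.png',cv2.resize(c['img'][130:230,190:300],None,fx=6,fy=6,interpolation=cv2.INTER_CUBIC))
```

```text
t 6.17 tcp [ 0.645  -0.1523  0.2371] eul [1.7507e+02 1.0000e-01 1.8000e+02] F [ 0.9  0.5 -1.3] w 29.0
```

View pics/s5.png

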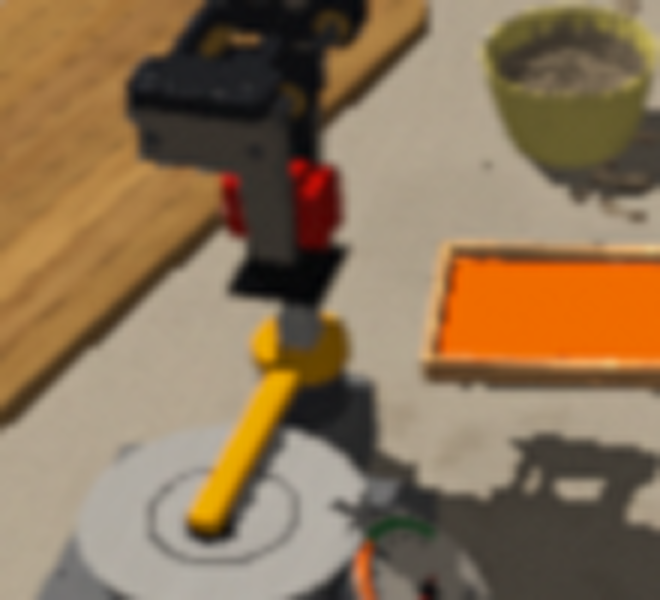

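Run:
```python
from h import *
c=cam('side')
for p in [(.645,-.152,.0875),(.645,-.152,.1105),(.645,-.152,.1255),(.643,-.152,.1255)]:
    q=proj(c,np.array(p));print(p,((q-[190,130])*6+2.5).round(1))
```

```text
(0.645, -0.152, 0.0875) [301.  337.5]
(0.645, -0.152, 0.1105) [297.4 298.7]
(0.645, -0.152, 0.1255) [295.  272.8]
(0.643, -0.152, 0.1255) [299.2 273.2]
```

Call:
servo_tool:
  rows:
    - {"xyz": [-0.002,0,-0.005],"turn": 0}
    - {"xyz": [-0.002,0,-0.009],"turn": 0}
    - {"xyz": [-0.002,0,-0.013],"turn": 0}
    - {"xyz": [-0.002,0,-0.016],"turn": 0}
    - {"xyz": [-0.002,0,-0.019],"turn": 0}
    - {"xyz": [-0.002,0,-0.019],"turn": 0}

```text
t: 7.02
tool_pos: [0.6425, -0.152, 0.2163]
eef_rot: [0.043, 0.999, 0.0, -0.0]
contact_force: [-0.6, -0.3, -1.0]
grip_width: 0.312
```

Call:
servo_tool:
  rows:
    - {"xyz": [0,0,-0.004],"turn": 0}
    - {"xyz": [0,0,-0.008],"turn": 0}
    - {"xyz": [0,0,-0.011],"turn": 0}
    - {"xyz": [0,0,-0.013],"turn": 0}
    - {"xyz": [0,0,-0.013],"turn": 0}

```text
t: 7.65
tool_pos: [0.6425, -0.1521, 0.2035]
eef_rot: [0.043, 0.999, 0.0, -0.0]
contact_force: [-0.7, -0.3, -0.8]
grip_width: 0.312
```

Call:
servo_tool:
  rows:
    - {"xyz": [0,0,-0.002],"turn": 0}
    - {"xyz": [0,0,-0.004],"turn": 0}
    - {"xyz": [0,0,-0.005],"turn": 0}
    - {"xyz": [0,0,-0.005],"turn": 0}

```text
t: 8.15
tool_pos: [0.6429, -0.152, 0.2017]
eef_rot: [0.043, 0.999, -0.001, 0.0]
contact_force: [-5.0, 0.2, 15.4]
grip_width: 0.313
```

Run:
```python
from h import *
st();c=cam('side');cv2.imwrite('pics/s6.png',cv2.resize(c['img'][150:230,190:290],None,fx=7,fy=7,interpolation=cv2.INTER_CUBIC))
c=cam('wrist');cv2.imwrite('pics/w6.png',c['img'])
```

```text
t 8.15 tcp [ 0.6429 -0.152   0.2017] eul [ 1.7507e+02  6.0000e-02 -1.7992e+02] F [-5.   0.2 15.4] w 28.8
```

View pics/s6.png

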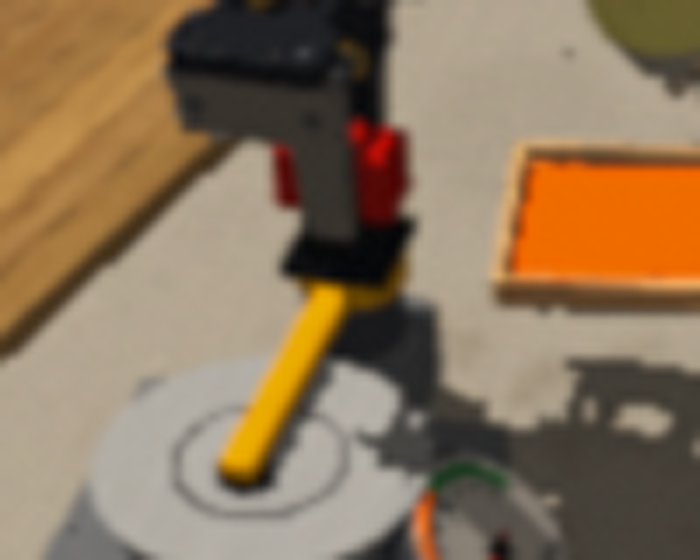

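View pics/w6.png

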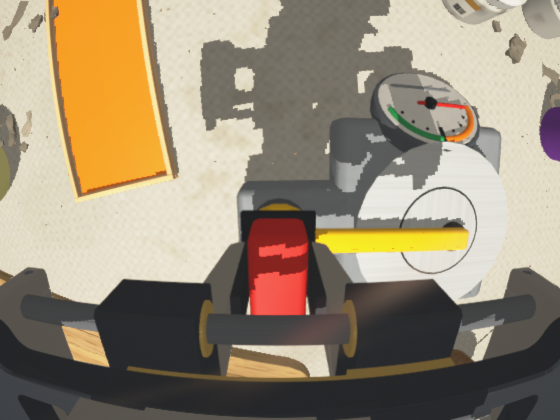

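Call:
servo_tool:
  rows:
    - {"xyz": [-0.0005,0,0.002],"turn": 0}
    - {"xyz": [-0.0003,0,0.002],"turn": -10}
    - {"xyz": [0,0,0.002],"turn": -20}
    - {"xyz": [0.0002,0.0003,0.002],"turn": -30}
    - {"xyz": [0.0004,0.0006,0.002],"turn": -40}
    - {"xyz": [0.0004,0.0006,0.002],"turn": -40}
    - {"xyz": [0.0004,0.0006,0.002],"turn": -40}

```text
t: 9.12
tool_pos: [0.643, -0.1513, 0.2019]
eef_rot: [0.382, 0.924, -0.0, 0.0]
contact_force: [-3.4, 0.4, 7.4]
grip_width: 0.313
```

Run:
```python
from h import *
o=st();print(np.round(o['moment'],2))
c=cam('wrist');cv2.imwrite('pics/w7.png',c['img'])
```

```text
t 9.12 tcp [ 0.643  -0.1513  0.2019] eul [ 1.3508e+02  2.0000e-02 -1.7998e+02] F [-3.4  0.4  7.4] w 28.8
[ 0.08  0.62 -0.1 ]
```

View pics/w7.png

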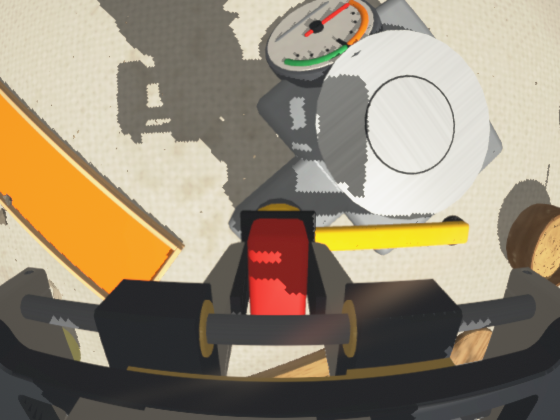

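Turning works. Continue to the stop.

Call:
servo_tool:
  rows:
    - {"xyz": [-0.0005,0,0],"turn": -10}
    - {"xyz": [0,0,0],"turn": -20}
    - {"xyz": [0,0.0005,0],"turn": -30}
    - {"xyz": [0,0.0005,0],"turn": -40}
    - {"xyz": [0,0.0005,0],"turn": -50}
    - {"xyz": [0,0.0005,0],"turn": -54}
    - {"xyz": [0,0.0005,0],"turn": -54}
    - {"xyz": [0,0.0005,0],"turn": -54}

```text
t: 10.18
tool_pos: [0.6434, -0.1504, 0.2019]
eef_rot: [0.76, 0.65, 0.0, 0.0]
contact_force: [-1.5, 0.5, 6.0]
grip_width: 0.319
```

Run:
```python
from h import *
o=st();print(np.round(o['moment'],2))
c=cam('wrist');cv2.imwrite('pics/w8.png',c['img'])
t=cam('top');cv2.imwrite('pics/t8.png',cv2.resize(t['img'][100:220,200:340],None,fx=5,fy=5))
```

```text
t 10.18 tcp [ 0.6434 -0.1504  0.2019] eul [ 8.1110e+01 -1.0000e-02  1.7994e+02] F [-1.5  0.5  6. ] w 29.3
[ 0.17  0.39 -0.03]
```

View pics/w8.png

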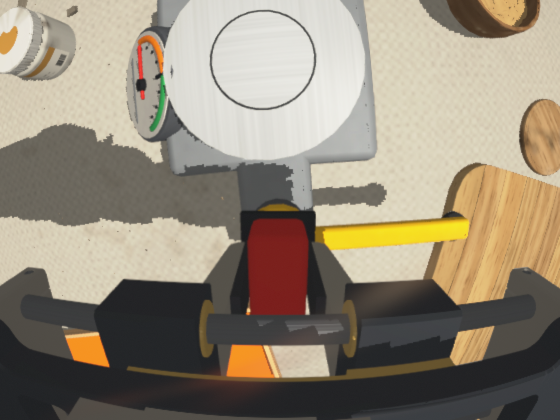

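View pics/t8.png

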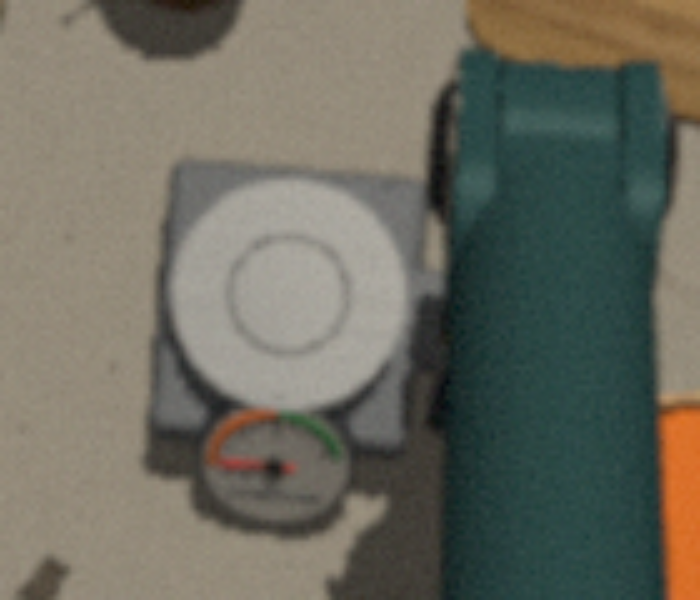

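Call:
servo_tool:
  rows:
    - {"xyz": [0,0,0.001],"turn": 0}
    - {"xyz": [0,0,0.001],"turn": 0}
    - {"xyz": [0,0,0.001],"turn": 0}
    - {"xyz": [0,0,0.03],"turn": 0}
    - {"xyz": [0,0,0.07],"turn": 0}
    - {"xyz": [0,0,0.1],"turn": 0}
    - {"xyz": [-0.04,0.03,0.1],"turn": 0}
    - {"xyz": [-0.09,0.07,0.1],"turn": 0}
    - {"xyz": [-0.09,0.07,0.1],"turn": 0}
    - {"xyz": [-0.09,0.07,0.1],"turn": 0}
  gripper: 0.0919

```text
t: 11.52
tool_pos: [0.5536, -0.0814, 0.3012]
eef_rot: [0.76, 0.65, 0.0, 0.001]
contact_force: [0.0, -0.7, 0.5]
grip_width: 0.997
```

Run:
```python
from h import *
o=st();print(np.round(o['joint_positions'],2))
c=cam('wrist');cv2.imwrite('pics/w9.png',c['img'])
t=cam('top');cv2.imwrite('pics/t9.png',t['img'])
```

```text
t 11.53 tcp [ 0.5536 -0.0814  0.3012] eul [8.108e+01 3.000e-02 1.799e+02] F [ 0.  -0.7  0.5] w 91.7
[ 0.32  0.34 -0.29  1.82  0.11  1.   -0.17]
```

View pics/w9.png

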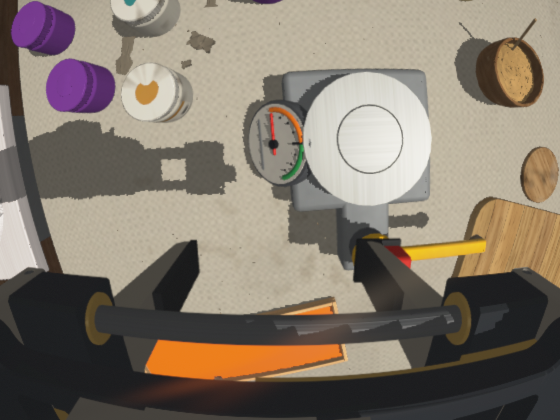

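View pics/t9.png

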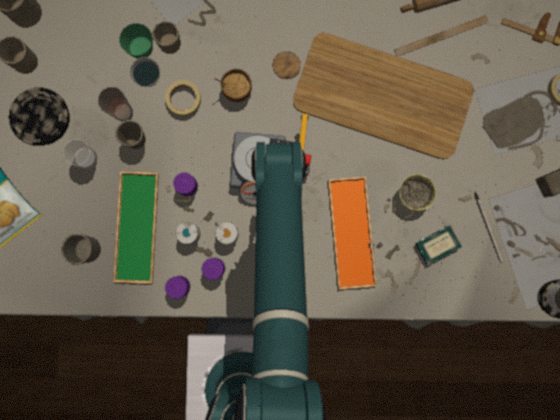

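```bash
cat >> h.py <<'E'
def circ(P):
    A=np.c_[2*P,np.ones(len(P))];s=np.linalg.lstsq(A,(P**2).sum(1),rcond=None)[0];return s[0],s[1],np.sqrt(s[2]+s[0]**2+s[1]**2)
E
python3 - <<'E'
from h import *
c=cam('wrist');im=c['img'];g=cv2.cvtColor(im,cv2.COLOR_BGR2GRAY);print(g[139,330],g[139,290],g[100,440])
m=cv2.inRange(g,200,255);m[:60]=0
# dark ring pixels near centre
sub=np.zeros_like(g);sub[98:180,330:410]=cv2.inRange(g[98:180,330:410],0,150)
ys,xs=np.nonzero(sub);P=np.array([onz(c,x,y,.076,True)[:2] for x,y in zip(xs,ys)]);print('ring',len(P),circ(P))
# pan outline by rays from centre: first gray drop
b=cv2.GaussianBlur(g,(3,3),0).astype(float);Q=[]
for a in np.radians(np.arange(0,360,5)):
    r=np.arange(48,75,.5);u=367+r*np.cos(a);v=139+r*np.sin(a)
    p=cv2.remap(b.astype(np.float32),u.astype(np.float32)[None],v.astype(np.float32)[None],1)[0];k=np.argmin(np.diff(p));
    if np.diff(p)[k]<-12:Q.append(onz(c,u[k]+.2*0,v[k],.076,True)[:2])
Q=np.array(Q);f=circ(Q);e=np.abs(np.hypot(*(Q-f[:2]).T)-f[2]);f=circ(Q[e<.003]);print('pan',len(Q),f)
E
```

```text
216 141 182
ring 215 (np.float64(0.6513529877804404), np.float64(-0.03413249271027491), np.float64(0.03311725409710799))
pan 65 (np.float64(0.651341092502866), np.float64(-0.03407243635647539), np.float64(0.06548217654259224))
```

Call:
servo_tool:
  rows:
    - {"xyz": [-0.03,0.035,0],"turn": -10}
    - {"xyz": [-0.06,0.07,0],"turn": -20}
    - {"xyz": [-0.09,0.105,0],"turn": -30}
    - {"xyz": [-0.111,0.131,0],"turn": -40}
    - {"xyz": [-0.111,0.131,0],"turn": -40}
    - {"xyz": [-0.111,0.131,0],"turn": -40}

```text
t: 12.42
tool_pos: [0.4432, 0.0492, 0.3008]
eef_rot: [0.936, 0.351, 0.0, 0.0]
contact_force: [-0.4, -0.6, -0.2]
grip_width: 1.002
```

Run:
```python
from h import *
o=st();c=cam('wrist');cv2.imwrite('pics/w10.png',c['img'])
```

```text
t 12.43 tcp [0.4432 0.0492 0.3008] eul [ 4.1120e+01 -3.0000e-02  1.7997e+02] F [-0.4 -0.6 -0.2] w 92.1
```

View pics/w10.png

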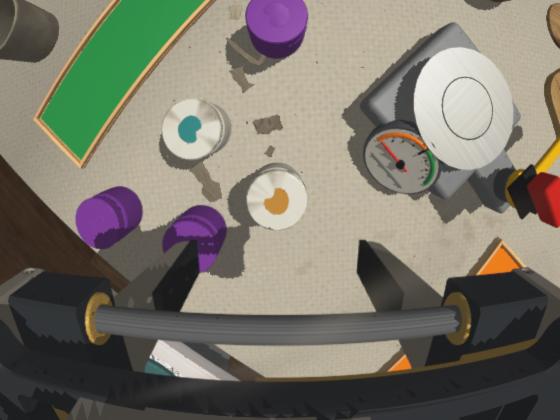

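```bash
cat >> h.py <<'E'
def lid(c,u0,v0,z,r0=18,r1=40,fish=True,dbg=False):
    g=cv2.GaussianBlur(cv2.cvtColor(c['img'],cv2.COLOR_BGR2GRAY),(3,3),0).astype(np.float32);Q=[]
    for a in np.radians(np.arange(0,360,5)):
        r=np.arange(r0,r1,.5);u=(u0+r*np.cos(a)).astype(np.float32);v=(v0+r*np.sin(a)).astype(np.float32)
        d=np.diff(cv2.remap(g,u[None],v[None],1)[0]);k=np.argmin(d)
        Q.append(onz(c,u[k]+.25*np.cos(a),v[k]+.25*np.sin(a),z,fish)[:2])
    Q=np.array(Q);f=circ(Q)
    for _ in range(6):
        e=np.abs(np.hypot(*(Q-f[:2]).T)-f[2]);f=circ(Q[e<max(.0015,np.median(e)*1.5)])
    return np.round(f,4),int((e<.0015).sum())
E
python3 - <<'E'
from h import *
c=cam('wrist')
print(lid(c,277,198,.071));print(lid(c,192,129,.071))
print('blob',onz(c,276,201,.073,True),onz(c,190,129,.073,True))
cv2.imwrite('pics/w10c.png',cv2.resize(c['img'][80:250,140:330],None,fx=4,fy=4))
E
```

```text
(array([0.4426, 0.0499, 0.0295]), 68)
(array([0.4411, 0.1599, 0.0293]), 65)
blob [0.44192861 0.0498591  0.073     ] [0.44150669 0.15935534 0.073     ]
```

View pics/w10c.png

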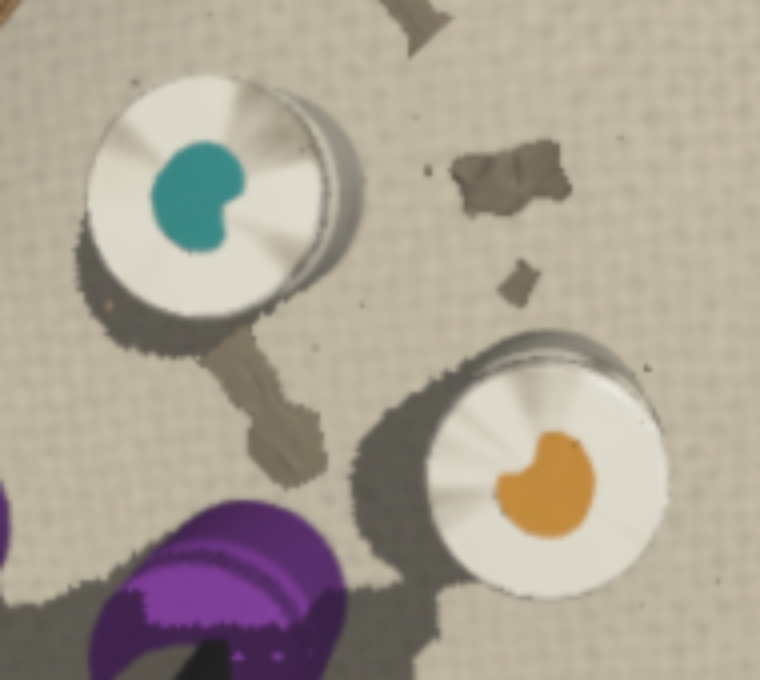

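Call:
servo_tool:
  rows:
    - {"xyz": [-0.0006,0.0007,-0.05],"turn": 0}
    - {"xyz": [-0.0006,0.0007,-0.1],"turn": 0}
    - {"xyz": [-0.0006,0.0007,-0.15],"turn": 0}
    - {"xyz": [-0.0006,0.0007,-0.187],"turn": 0}
    - {"xyz": [-0.0006,0.0007,-0.187],"turn": 0}
    - {"xyz": [-0.0006,0.0007,-0.187],"turn": 0}

```text
t: 13.28
tool_pos: [0.4424, 0.0505, 0.1145]
eef_rot: [0.937, 0.351, 0.001, 0.0]
contact_force: [0.3, -0.1, -0.1]
grip_width: 1.003
```

Call:
servo_tool:
  rows:
    - {"xyz": [0,0,0],"turn": 0}
    - {"xyz": [0,0,0],"turn": 0}
    - {"xyz": [0,0,0],"turn": 0}
    - {"xyz": [0,0,0],"turn": 0}
    - {"xyz": [0,0,0],"turn": 0}
  gripper: 0.05
  squeeze: 25

```text
t: 13.9
tool_pos: [0.442, 0.0506, 0.1144]
eef_rot: [0.936, 0.351, 0.001, 0.0]
contact_force: [-0.5, -2.0, 6.4]
grip_width: 0.674
```

Call:
servo_tool:
  rows:
    - {"xyz": [0,0,0.04],"turn": 0}
    - {"xyz": [0,0,0.09],"turn": 0}
    - {"xyz": [0,0,0.13],"turn": 0}
    - {"xyz": [0.04,-0.015,0.15],"turn": 0}
    - {"xyz": [0.09,-0.035,0.15],"turn": 0}
    - {"xyz": [0.14,-0.055,0.15],"turn": 0}
    - {"xyz": [0.18,-0.075,0.15],"turn": 0}
    - {"xyz": [0.208,-0.084,0.14],"turn": 0}
    - {"xyz": [0.208,-0.084,0.12],"turn": 0}
    - {"xyz": [0.208,-0.084,0.12],"turn": 0}
    - {"xyz": [0.208,-0.084,0.12],"turn": 0}

```text
t: 15.28
tool_pos: [0.6486, -0.0325, 0.2337]
eef_rot: [0.936, 0.351, -0.0, -0.0]
contact_force: [-0.1, -0.7, -2.9]
grip_width: 0.671
```

Run:
```python
from h import *
o=st();c=cam('wrist');cv2.imwrite('pics/w11.png',c['img'])
```

```text
t 15.28 tcp [ 0.6486 -0.0325  0.2337] eul [ 4.1150e+01  4.0000e-02 -1.7995e+02] F [-0.1 -0.7 -2.9] w 61.7
```

View pics/w11.png

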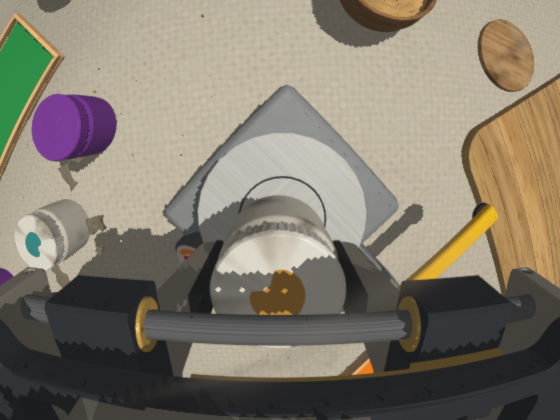

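Call:
servo_tool:
  rows:
    - {"xyz": [0.0027,-0.0016,-0.02],"turn": 0}
    - {"xyz": [0.0027,-0.0016,-0.035],"turn": 0}
    - {"xyz": [0.0027,-0.0016,-0.042],"turn": 0}
    - {"xyz": [0.0027,-0.0016,-0.046],"turn": 0}
    - {"xyz": [0.0027,-0.0016,-0.05],"turn": 0}
    - {"xyz": [0.0027,-0.0016,-0.05],"turn": 0}
    - {"xyz": [0.0027,-0.0016,-0.05],"turn": 0}

```text
t: 16.2
tool_pos: [0.6522, -0.0348, 0.1841]
eef_rot: [0.936, 0.351, 0.0, 0.0]
contact_force: [-1.9, -0.3, -1.0]
grip_width: 0.667
```

Call:
servo_tool:
  rows:
    - {"xyz": [0,0,0],"turn": 0}
    - {"xyz": [0,0,0],"turn": 0}
    - {"xyz": [0,0,0],"turn": 0}
    - {"xyz": [0,0,0],"turn": 0}
    - {"xyz": [0,0,0.04],"turn": 0}
    - {"xyz": [0,0,0.09],"turn": 0}
    - {"xyz": [-0.02,0.02,0.12],"turn": 0}
    - {"xyz": [-0.06,0.07,0.12],"turn": 0}
    - {"xyz": [-0.11,0.12,0.12],"turn": 0}
    - {"xyz": [-0.11,0.12,0.12],"turn": 0}
    - {"xyz": [-0.11,0.12,0.12],"turn": 0}
  gripper: 0.0919

```text
t: 17.58
tool_pos: [0.5422, 0.0853, 0.3041]
eef_rot: [0.936, 0.351, 0.0, 0.0]
contact_force: [-0.4, -0.2, 0.6]
grip_width: 0.999
```

Run:
```python
from h import *
o=st();c=cam('wrist');cv2.imwrite('pics/w12.png',c['img'])
t=cam('top');cv2.imwrite('pics/t12.png',cv2.resize(t['img'][110:270,160:330],None,fx=4,fy=4))
s=cam('side');cv2.imwrite('pics/s12.png',cv2.resize(s['img'][170:270,180:290],None,fx=6,fy=6,interpolation=2))
```

```text
t 17.57 tcp [0.5422 0.0853 0.3041] eul [ 4.1140e+01 -3.0000e-02  1.7994e+02] F [-0.4 -0.2  0.6] w 91.8
```

View pics/w12.png

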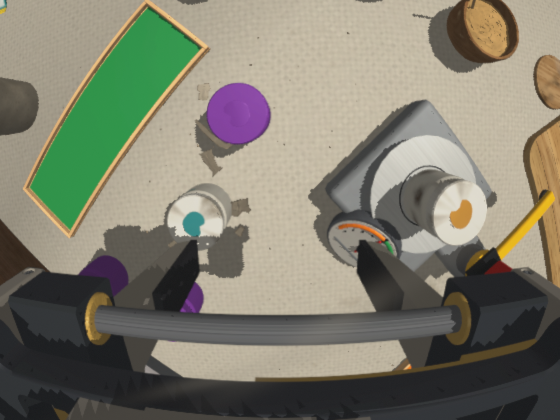

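View pics/t12.png

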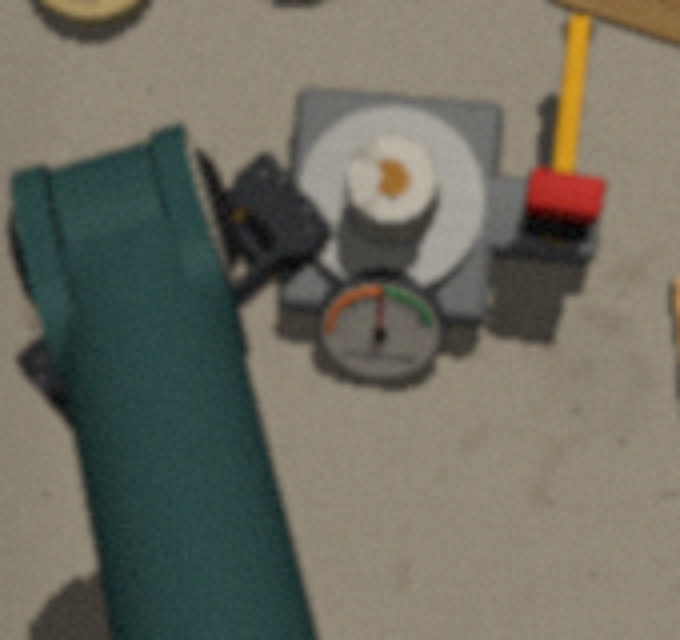

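View pics/s12.png

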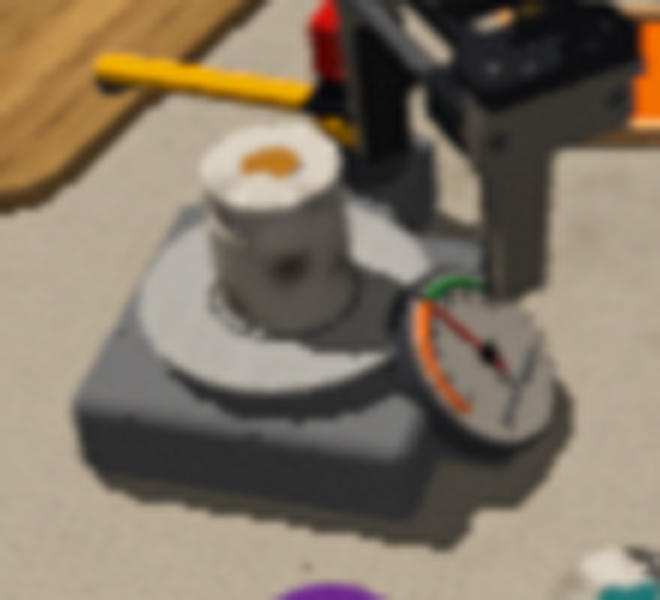

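Call:
servo_tool:
  rows:
    - {"xyz": [-0.03,-0.03,0],"turn": 0}
    - {"xyz": [-0.06,-0.06,0],"turn": 0}
    - {"xyz": [-0.09,-0.1,-0.03],"turn": 0}
    - {"xyz": [-0.11,-0.125,-0.06],"turn": 0}
    - {"xyz": [-0.11,-0.125,-0.06],"turn": 0}
    - {"xyz": [-0.11,-0.125,-0.06],"turn": 0}
    - {"xyz": [-0.11,-0.125,-0.06],"turn": 0}

```text
t: 18.6
tool_pos: [0.4335, -0.0393, 0.2445]
eef_rot: [0.936, 0.351, 0.001, 0.0]
contact_force: [-0.4, 0.4, 0.3]
grip_width: 1.003
```

Run:
```python
from h import *
o=st();c=cam('wrist');cv2.imwrite('pics/w13.png',c['img'])
```

```text
t 18.6 tcp [ 0.4335 -0.0393  0.2445] eul [ 4.1140e+01 -1.0000e-01  1.7993e+02] F [-0.4  0.4  0.3] w 92.2
```

View pics/w13.png

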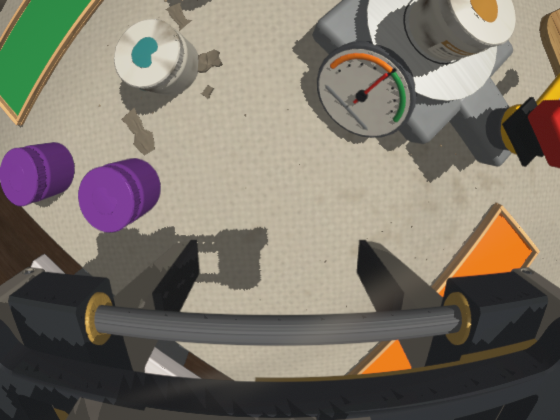

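Run:
```python
from h import *
im=cv2.imread('pics/w13.png');cv2.imwrite('pics/w13c.png',cv2.resize(im[35:145,305:425],None,fx=6,fy=6,interpolation=cv2.INTER_CUBIC))
t=cam('top');cv2.imwrite('pics/t13.png',cv2.resize(t['img'][170:215,225:285],None,fx=12,fy=12,interpolation=2))
```

```text
(no output)
```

View pics/w13c.png

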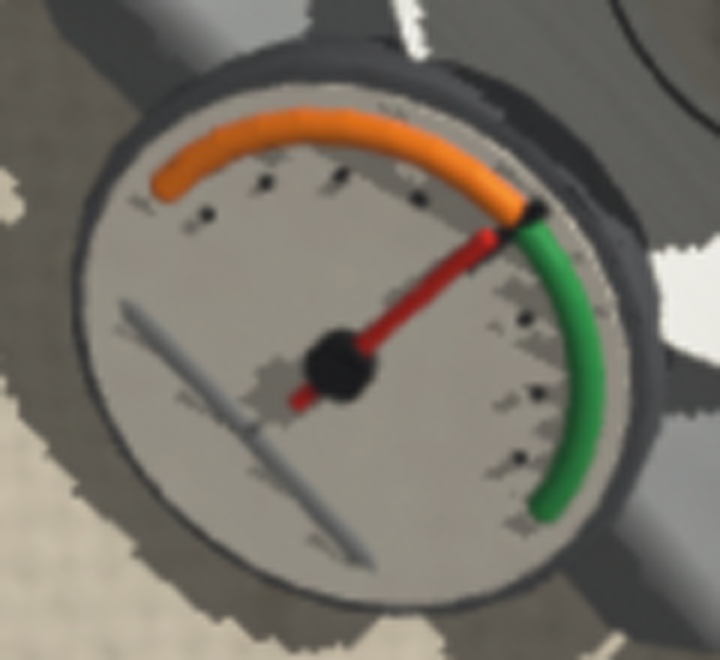

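View pics/t13.png

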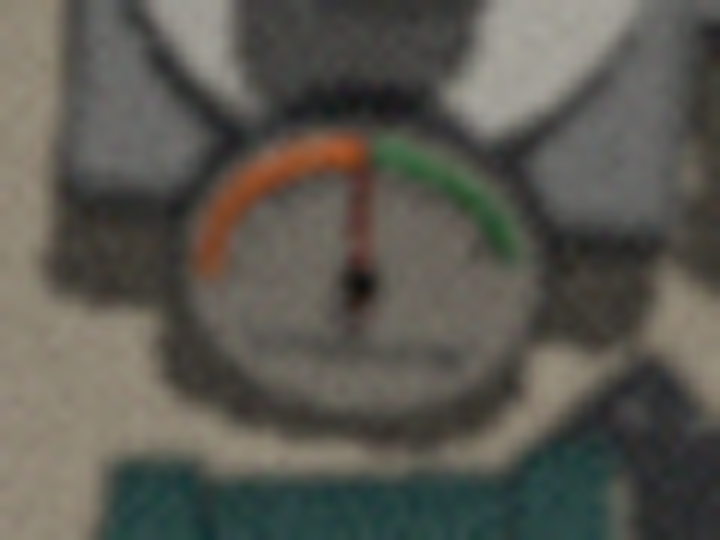

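Call:
servo_tool:
  rows:
    - {"xyz": [0.02,0,0.05],"turn": 0}
    - {"xyz": [0.07,0,0.06],"turn": 0}
    - {"xyz": [0.13,0.0045,0.06],"turn": 0}
    - {"xyz": [0.18,0.0045,0.06],"turn": 0}
    - {"xyz": [0.2187,0.0045,0.06],"turn": 0}
    - {"xyz": [0.2187,0.0045,0.03],"turn": 0}
    - {"xyz": [0.2187,0.0045,-0.02],"turn": 0}
    - {"xyz": [0.2187,0.0045,-0.06],"turn": 0}
    - {"xyz": [0.2187,0.0045,-0.063],"turn": 0}
    - {"xyz": [0.2187,0.0045,-0.063],"turn": 0}

```text
t: 19.95
tool_pos: [0.6517, -0.0349, 0.182]
eef_rot: [0.936, 0.351, 0.001, 0.0]
contact_force: [1.1, 0.4, 0.3]
grip_width: 1.0
```

Call:
servo_tool:
  rows:
    - {"xyz": [0,0,0],"turn": 0}
    - {"xyz": [0,0,0],"turn": 0}
    - {"xyz": [0,0,0],"turn": 0}
    - {"xyz": [0,0,0],"turn": 0}
    - {"xyz": [0,0,0.03],"turn": 0}
    - {"xyz": [0,0,0.08],"turn": 0}
    - {"xyz": [0,0,0.13],"turn": 0}
    - {"xyz": [0,0,0.15],"turn": 0}
    - {"xyz": [0,0,0.15],"turn": 0}
  gripper: 0.05

```text
t: 21.08
tool_pos: [0.651, -0.0354, 0.3319]
eef_rot: [0.936, 0.351, 0.001, 0.0]
contact_force: [-0.2, -0.3, -3.9]
grip_width: 0.673
```

Call:
servo_tool:
  rows:
    - {"xyz": [-0.023,-0.045,0],"turn": 0}
    - {"xyz": [-0.05,-0.1,0],"turn": 0}
    - {"xyz": [-0.075,-0.15,0],"turn": 0}
    - {"xyz": [-0.1,-0.2,0],"turn": 0}
    - {"xyz": [-0.125,-0.25,0],"turn": 0}
    - {"xyz": [-0.139,-0.271,-0.04],"turn": 0}
    - {"xyz": [-0.139,-0.271,-0.1],"turn": 0}
    - {"xyz": [-0.139,-0.271,-0.15],"turn": 0}
    - {"xyz": [-0.139,-0.271,-0.185],"turn": 0}
    - {"xyz": [-0.139,-0.271,-0.2],"turn": 0}
    - {"xyz": [-0.139,-0.271,-0.2],"turn": 0}
    - {"xyz": [-0.139,-0.271,-0.2],"turn": 0}

```text
t: 22.58
tool_pos: [0.5126, -0.3067, 0.1319]
eef_rot: [0.936, 0.351, 0.001, 0.001]
contact_force: [-0.7, 0.3, -3.2]
grip_width: 0.677
```

Run:
```python
from h import *
o=st();c=cam('wrist');cv2.imwrite('pics/w14.png',c['img'])
s=cam('side');cv2.imwrite('pics/s14.png',cv2.resize(s['img'][130:230,230:390],None,fx=4.5,fy=4.5,interpolation=2))
```

```text
t 22.57 tcp [ 0.5126 -0.3067  0.1319] eul [ 4.1090e+01 -4.0000e-02  1.7988e+02] F [-0.7  0.3 -3.2] w 62.2
```

View pics/w14.png

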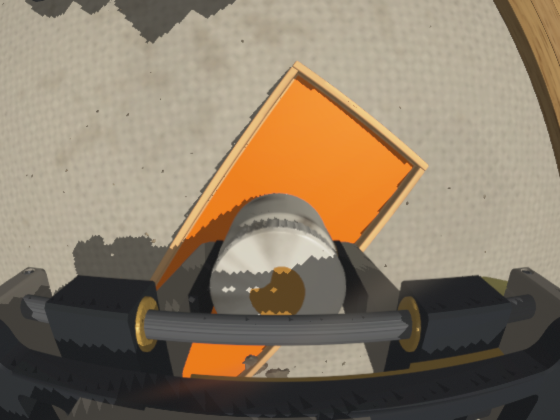

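View pics/s14.png

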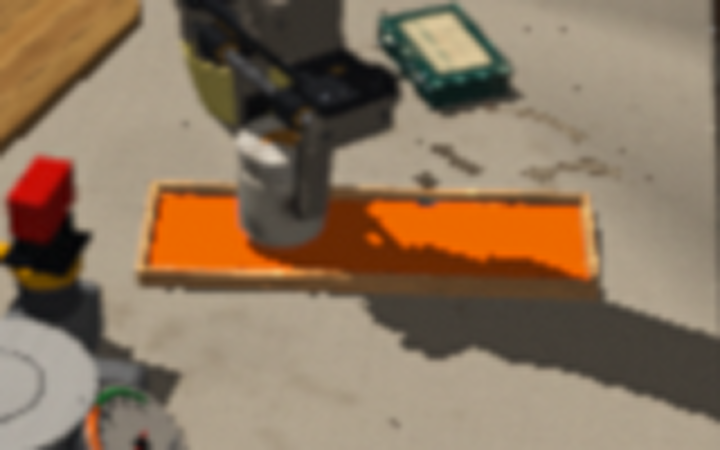

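Call:
servo_tool:
  rows:
    - {"xyz": [0,0,-0.005],"turn": 0}
    - {"xyz": [0,0,-0.009],"turn": 0}
    - {"xyz": [0,0,-0.0105],"turn": 0}
    - {"xyz": [0,0,-0.0105],"turn": 0}

```text
t: 23.18
tool_pos: [0.5118, -0.3064, 0.1201]
eef_rot: [0.936, 0.351, 0.0, 0.0]
contact_force: [-0.1, -0.5, -4.0]
grip_width: 0.672
```

Call:
servo_tool:
  rows:
    - {"xyz": [0,0,-0.001],"turn": 0}
    - {"xyz": [0,0,-0.002],"turn": 0}
    - {"xyz": [0,0,-0.002],"turn": 0}

```text
t: 23.55
tool_pos: [0.5119, -0.3064, 0.12]
eef_rot: [0.936, 0.351, -0.0, 0.0]
contact_force: [-5.1, 2.5, 12.4]
grip_width: 0.668
```

Call:
servo_tool:
  rows:
    - {"xyz": [0,0,0],"turn": 0}
    - {"xyz": [0,0,0],"turn": 0}
    - {"xyz": [0,0,0],"turn": 0}
    - {"xyz": [0,0,0.05],"turn": 0}
    - {"xyz": [0,0,0.11],"turn": 0}
    - {"xyz": [0,0.01,0.17],"turn": 0}
    - {"xyz": [-0.008,0.06,0.18],"turn": 0}
    - {"xyz": [-0.016,0.115,0.18],"turn": 0}
    - {"xyz": [-0.024,0.17,0.18],"turn": 0}
    - {"xyz": [-0.032,0.225,0.18],"turn": 0}
    - {"xyz": [-0.04,0.28,0.18],"turn": 0}
    - {"xyz": [-0.048,0.335,0.18],"turn": 0}
  gripper: 0.0919

```text
t: 25.05
tool_pos: [0.4634, 0.0303, 0.2984]
eef_rot: [0.936, 0.351, 0.0, 0.0]
contact_force: [0.1, -0.3, 0.9]
grip_width: 1.001
```

Call:
servo_tool:
  rows:
    - {"xyz": [-0.01,0.06,0],"turn": 0}
    - {"xyz": [-0.018,0.11,0],"turn": 0}
    - {"xyz": [-0.023,0.131,0],"turn": 0}
    - {"xyz": [-0.023,0.131,0],"turn": 0}
    - {"xyz": [-0.023,0.131,0],"turn": 0}

```text
t: 25.68
tool_pos: [0.4411, 0.1584, 0.2981]
eef_rot: [0.937, 0.35, -0.0, 0.0]
contact_force: [0.7, 0.5, 1.1]
grip_width: 1.0
```

Run:
```python
from h import *
o=st();c=cam('wrist');cv2.imwrite('pics/w15.png',c['img'])
t=cam('top');cv2.imwrite('pics/t15.png',t['img'])
p=proj(c,np.array([.4411,.1599,.073]),True);print(p,lid(c,*p,.071))
```

```text
t 25.68 tcp [0.4411 0.1584 0.2981] eul [4.1000e+01 3.0000e-02 1.7997e+02] F [0.7 0.5 1.1] w 91.9
[276.26919452 200.12494028] (array([0.4393, 0.1652, 0.0314]), 19)
```

View pics/w15.png

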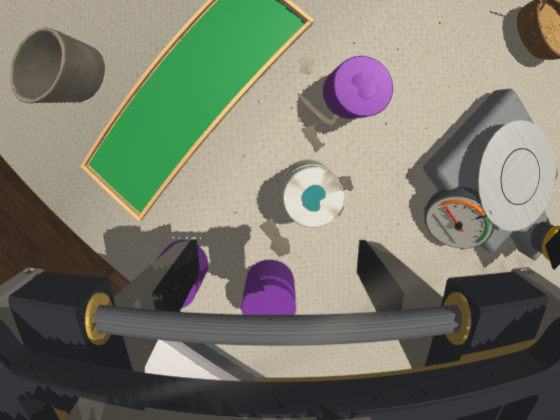

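View pics/t15.png

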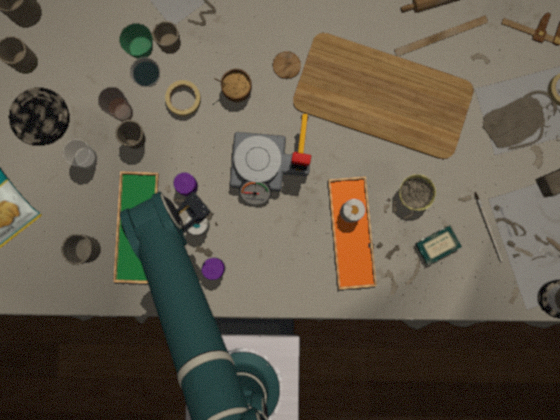

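Run:
```python
from h import *
o=st();c=cam('wrist');print(lid(c,313,198,.071))
```

```text
t 25.77 tcp [0.4412 0.1582 0.2981] eul [4.0940e+01 2.0000e-02 1.7998e+02] F [-0.5 -0.1  0.1] w 92.2
(array([0.4668, 0.1341, 0.0294]), 67)
```

Call:
servo_tool:
  rows:
    - {"xyz": [0.0256,-0.0241,0],"turn": 0}
    - {"xyz": [0.0256,-0.0241,-0.05],"turn": 0}
    - {"xyz": [0.0256,-0.0241,-0.1],"turn": 0}
    - {"xyz": [0.0256,-0.0241,-0.15],"turn": 0}
    - {"xyz": [0.0256,-0.0241,-0.184],"turn": 0}
    - {"xyz": [0.0256,-0.0241,-0.184],"turn": 0}
    - {"xyz": [0.0256,-0.0241,-0.184],"turn": 0}

```text
t: 26.7
tool_pos: [0.4672, 0.1354, 0.1152]
eef_rot: [0.937, 0.351, 0.001, 0.0]
contact_force: [0.5, 1.1, -0.4]
grip_width: 1.001
```

Call:
servo_tool:
  rows:
    - {"xyz": [0,0,0],"turn": 0}
    - {"xyz": [0,0,0],"turn": 0}
    - {"xyz": [0,0,0],"turn": 0}
    - {"xyz": [0,0,0],"turn": 0}
    - {"xyz": [0,0,0],"turn": 0}
  gripper: 0.05

```text
t: 27.32
tool_pos: [0.467, 0.1354, 0.1149]
eef_rot: [0.936, 0.351, 0.001, 0.0]
contact_force: [-0.1, -1.8, 5.7]
grip_width: 0.668
```

Call:
servo_tool:
  rows:
    - {"xyz": [0,0,0.04],"turn": 0}
    - {"xyz": [0,0,0.09],"turn": 0}
    - {"xyz": [0,0,0.13],"turn": 0}
    - {"xyz": [0.04,-0.036,0.15],"turn": 0}
    - {"xyz": [0.08,-0.073,0.15],"turn": 0}
    - {"xyz": [0.12,-0.11,0.15],"turn": 0}
    - {"xyz": [0.16,-0.146,0.15],"turn": 0}
    - {"xyz": [0.1845,-0.168,0.14],"turn": 0}
    - {"xyz": [0.1845,-0.168,0.12],"turn": 0}
    - {"xyz": [0.1845,-0.168,0.12],"turn": 0}
    - {"xyz": [0.1845,-0.168,0.12],"turn": 0}

```text
t: 28.7
tool_pos: [0.6502, -0.0309, 0.2341]
eef_rot: [0.936, 0.352, -0.0, -0.0]
contact_force: [0.2, 0.0, -2.9]
grip_width: 0.671
```

Call:
servo_tool:
  rows:
    - {"xyz": [0.001,-0.0025,-0.02],"turn": 0}
    - {"xyz": [0.001,-0.0025,-0.035],"turn": 0}
    - {"xyz": [0.001,-0.0025,-0.042],"turn": 0}
    - {"xyz": [0.001,-0.0025,-0.046],"turn": 0}
    - {"xyz": [0.001,-0.0025,-0.05],"turn": 0}
    - {"xyz": [0.001,-0.0025,-0.05],"turn": 0}
    - {"xyz": [0.001,-0.0025,-0.05],"turn": 0}

```text
t: 29.58
tool_pos: [0.6519, -0.0349, 0.1846]
eef_rot: [0.936, 0.351, 0.0, 0.0]
contact_force: [-1.8, 0.4, -1.9]
grip_width: 0.674
```

Call:
servo_tool:
  rows:
    - {"xyz": [0,0,0],"turn": 0}
    - {"xyz": [0,0,0],"turn": 0}
    - {"xyz": [0,0,0],"turn": 0}
    - {"xyz": [0,0,0],"turn": 0}
    - {"xyz": [0,0,0.04],"turn": 0}
    - {"xyz": [0,0,0.09],"turn": 0}
    - {"xyz": [-0.04,0,0.11],"turn": 0}
    - {"xyz": [-0.09,0,0.11],"turn": 0}
    - {"xyz": [-0.14,-0.003,0.11],"turn": 0}
    - {"xyz": [-0.19,-0.005,0.09],"turn": 0}
    - {"xyz": [-0.22,-0.005,0.06],"turn": 0}
    - {"xyz": [-0.22,-0.005,0.06],"turn": 0}
  gripper: 0.0919

```text
t: 31.08
tool_pos: [0.4291, -0.0401, 0.2429]
eef_rot: [0.936, 0.351, -0.002, -0.001]
contact_force: [0.7, -0.3, 0.2]
grip_width: 1.002
```

Call:
servo_tool:
  rows:
    - {"xyz": [0,0,0],"turn": 0}
    - {"xyz": [0,0,0],"turn": 0}
    - {"xyz": [0,0,0],"turn": 0}
    - {"xyz": [0,0,0],"turn": 0}
    - {"xyz": [0,0,0],"turn": 0}
    - {"xyz": [0,0,0],"turn": 0}

```text
t: 31.82
tool_pos: [0.4319, -0.04, 0.2442]
eef_rot: [0.936, 0.351, -0.0, 0.0]
contact_force: [-1.1, 1.0, -0.0]
grip_width: 1.004
```

Run:
```python
from h import *
o=st();c=cam('wrist');im=c['img'];cv2.imwrite('pics/w16.png',im)
cv2.imwrite('pics/w16c.png',cv2.resize(im[35:145,305:425],None,fx=6,fy=6,interpolation=cv2.INTER_CUBIC))
```

```text
t 31.82 tcp [ 0.4319 -0.04    0.2442] eul [ 41.09   0.   180.  ] F [-1.1  1.  -0. ] w 92.2
```

View pics/w16.png

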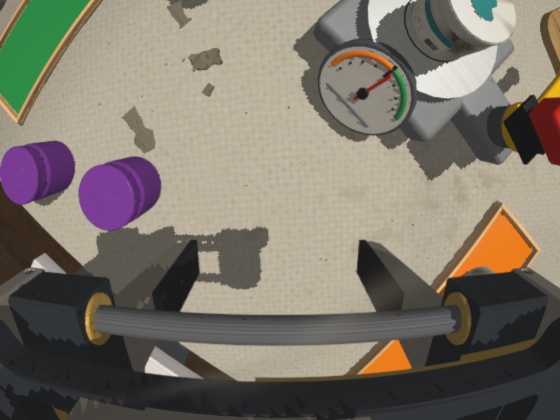

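View pics/w16c.png

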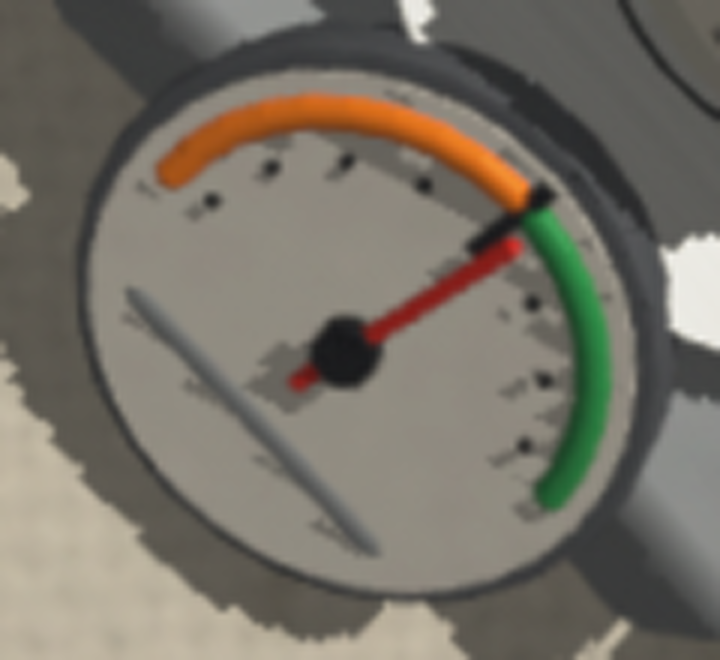

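Call:
servo_tool:
  rows:
    - {"xyz": [0.02,0,0.05],"turn": 0}
    - {"xyz": [0.07,0,0.06],"turn": 0}
    - {"xyz": [0.13,0.0045,0.06],"turn": 0}
    - {"xyz": [0.18,0.0045,0.06],"turn": 0}
    - {"xyz": [0.2195,0.005,0.06],"turn": 0}
    - {"xyz": [0.2195,0.005,0.03],"turn": 0}
    - {"xyz": [0.2195,0.005,-0.02],"turn": 0}
    - {"xyz": [0.2195,0.005,-0.06],"turn": 0}
    - {"xyz": [0.2195,0.005,-0.063],"turn": 0}
    - {"xyz": [0.2195,0.005,-0.063],"turn": 0}

```text
t: 33.12
tool_pos: [0.6521, -0.0349, 0.1823]
eef_rot: [0.936, 0.351, 0.001, 0.0]
contact_force: [0.7, 0.8, 0.6]
grip_width: 0.996
```

Call:
servo_tool:
  rows:
    - {"xyz": [0,0,0],"turn": 0}
    - {"xyz": [0,0,0],"turn": 0}
    - {"xyz": [0,0,0],"turn": 0}
    - {"xyz": [0,0,0],"turn": 0}
    - {"xyz": [0,0,0.03],"turn": 0}
    - {"xyz": [0,0,0.08],"turn": 0}
    - {"xyz": [0,0,0.13],"turn": 0}
    - {"xyz": [0,0,0.15],"turn": 0}
    - {"xyz": [0,0,0.15],"turn": 0}
  gripper: 0.05

```text
t: 34.25
tool_pos: [0.6514, -0.035, 0.3314]
eef_rot: [0.936, 0.351, 0.0, 0.0]
contact_force: [-0.2, 0.2, -4.0]
grip_width: 0.67
```

Call:
servo_tool:
  rows:
    - {"xyz": [-0.024,0.05,0],"turn": 0}
    - {"xyz": [-0.05,0.1,0],"turn": 0}
    - {"xyz": [-0.075,0.15,0],"turn": 0}
    - {"xyz": [-0.1,0.2,0],"turn": 0}
    - {"xyz": [-0.125,0.255,0],"turn": 0}
    - {"xyz": [-0.15,0.31,0],"turn": 0}
    - {"xyz": [-0.171,0.3515,0],"turn": 0}
    - {"xyz": [-0.171,0.3515,-0.05],"turn": 0}
    - {"xyz": [-0.171,0.3515,-0.1],"turn": 0}
    - {"xyz": [-0.171,0.3515,-0.15],"turn": 0}
    - {"xyz": [-0.171,0.3515,-0.18],"turn": 0}
    - {"xyz": [-0.171,0.3515,-0.18],"turn": 0}

```text
t: 35.75
tool_pos: [0.4776, 0.3146, 0.1465]
eef_rot: [0.936, 0.351, -0.005, 0.001]
contact_force: [0.3, -0.3, -3.2]
grip_width: 0.673
```

Run:
```python
from h import *
o=st();c=cam('wrist');cv2.imwrite('pics/w17.png',c['img'])
```

```text
t 35.75 tcp [0.4776 0.3146 0.1465] eul [  41.11    0.57 -179.9 ] F [ 0.3 -0.3 -3.2] w 61.8
```

View pics/w17.png

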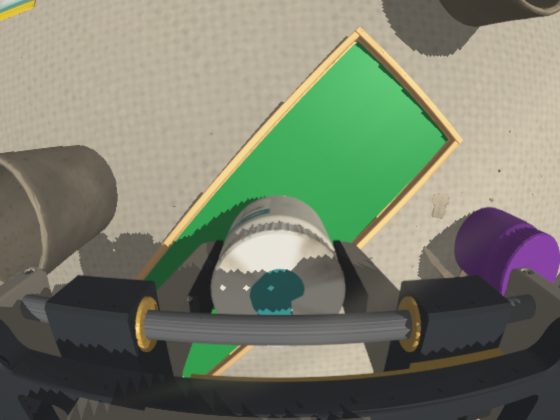

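Call:
servo_tool:
  rows:
    - {"xyz": [0,0,-0.015],"turn": 0}
    - {"xyz": [0,0,-0.024],"turn": 0}
    - {"xyz": [0,0,-0.028],"turn": 0}
    - {"xyz": [0,0,-0.03],"turn": 0}
    - {"xyz": [0,0,-0.031],"turn": 0}
    - {"xyz": [0,0,-0.031],"turn": 0}

```text
t: 36.55
tool_pos: [0.4804, 0.3166, 0.1213]
eef_rot: [0.936, 0.351, 0.0, 0.0]
contact_force: [-2.8, -2.9, 5.2]
grip_width: 0.67
```

Contact felt. Release, lift and go back toward the handle (tool yaw still ~41°, needs ~81°).

Call:
servo_tool:
  rows:
    - {"xyz": [0,0,0],"turn": 0}
    - {"xyz": [0,0,0],"turn": 0}
    - {"xyz": [0,0,0],"turn": 0}
    - {"xyz": [0,0,0.05],"turn": 0}
    - {"xyz": [0,0,0.11],"turn": 0}
    - {"xyz": [0,0,0.17],"turn": 0}
    - {"xyz": [0.01,-0.05,0.2],"turn": 8}
    - {"xyz": [0.03,-0.1,0.2],"turn": 16}
    - {"xyz": [0.05,-0.15,0.2],"turn": 24}
    - {"xyz": [0.07,-0.2,0.2],"turn": 32}
    - {"xyz": [0.09,-0.25,0.2],"turn": 40}
    - {"xyz": [0.09,-0.3,0.2],"turn": 40}
  gripper: 0.0919

```text
t: 38.05
tool_pos: [0.5714, 0.0145, 0.32]
eef_rot: [0.76, 0.65, 0.0, 0.0]
contact_force: [1.0, -0.1, -0.0]
grip_width: 0.997
```

Call:
servo_tool:
  rows:
    - {"xyz": [0,-0.05,0],"turn": 0}
    - {"xyz": [0.0,-0.1,0],"turn": 0}
    - {"xyz": [0,-0.15,0],"turn": 0}
    - {"xyz": [0,-0.18,0],"turn": 0}
    - {"xyz": [0,-0.18,0],"turn": 0}
    - {"xyz": [0,-0.18,0],"turn": 0}

```text
t: 38.8
tool_pos: [0.5705, -0.162, 0.3202]
eef_rot: [0.759, 0.651, 0.0, -0.0]
contact_force: [0.4, -0.5, -1.0]
grip_width: 1.004
```

Run:
```python
from h import *
o=st();c=cam('wrist');cv2.imwrite('pics/w18.png',c['img'])
s=cam('side');cv2.imwrite('pics/s18.png',s['img'])
```

```text
t 38.8 tcp [ 0.5705 -0.162   0.3202] eul [ 8.116e+01 -5.000e-02 -1.800e+02] F [ 0.4 -0.5 -1. ] w 92.3
```

View pics/w18.png

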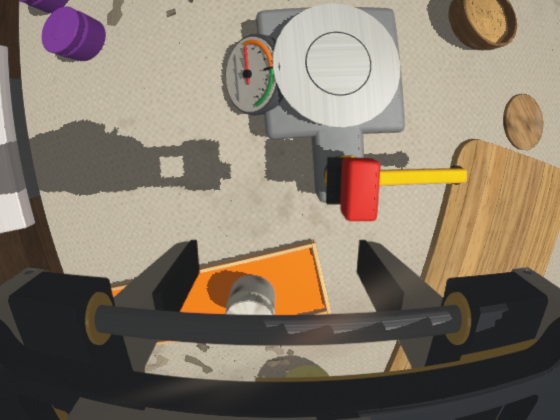

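View pics/s18.png

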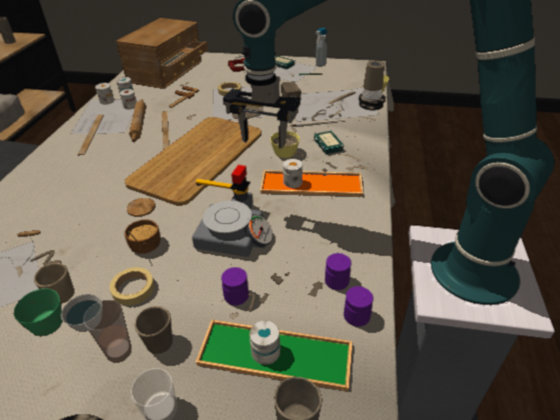

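Run:
```python
from h import *
c=cam('wrist')
m=mask(c,(300,140,400,235),(0,180,150),(8,255,255));print(rectw(c,m,.148))
s=cam('side');cv2.imwrite('pics/s19.png',cv2.resize(s['img'][150:240,190:290],None,fx=7,fy=7,interpolation=2))
```

```text
(642.4, -151.3, 48.6, 25.0, 81.0)
```

View pics/s19.png

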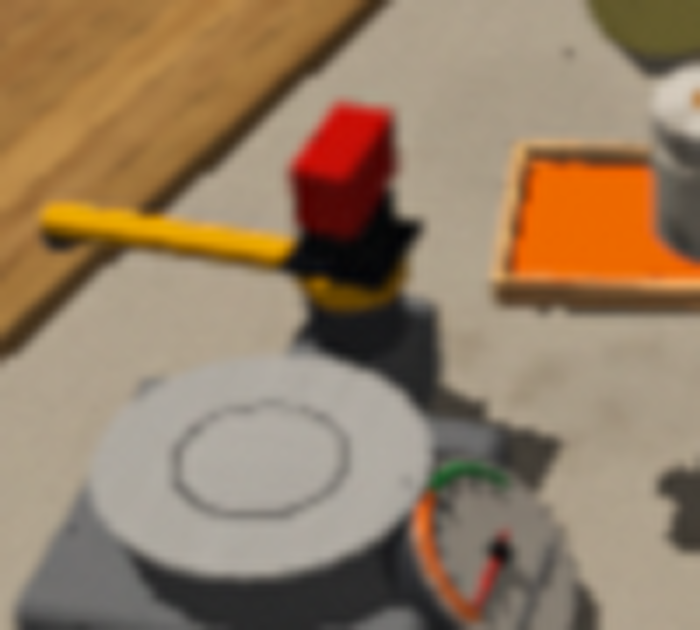

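Call:
servo_tool:
  rows:
    - {"xyz": [0.04,0.006,0],"turn": 0}
    - {"xyz": [0.0725,0.0115,0],"turn": 0}
    - {"xyz": [0.0725,0.0115,0],"turn": 0}
    - {"xyz": [0.0725,0.0115,-0.05],"turn": 0}
    - {"xyz": [0.0725,0.0115,-0.09],"turn": 0}
    - {"xyz": [0.0725,0.0115,-0.117],"turn": 0}
    - {"xyz": [0.0725,0.0115,-0.117],"turn": 0}
    - {"xyz": [0.0725,0.0115,-0.117],"turn": 0}
  gripper: 0.07

```text
t: 40.0
tool_pos: [0.6432, -0.1519, 0.2047]
eef_rot: [0.76, 0.65, 0.0, 0.001]
contact_force: [-0.0, -0.4, 0.8]
grip_width: 0.76
```

Call:
servo_tool:
  rows:
    - {"xyz": [0,0,0],"turn": 0}
    - {"xyz": [0,0,0],"turn": 0}
    - {"xyz": [0,0,0],"turn": 0}
    - {"xyz": [0,0,0],"turn": 0}
    - {"xyz": [0,0,0],"turn": 0}
  gripper: 0.015
  squeeze: 30

```text
t: 40.62
tool_pos: [0.643, -0.152, 0.2033]
eef_rot: [0.76, 0.65, 0.0, 0.0]
contact_force: [-0.7, 0.6, 1.8]
grip_width: 0.307
```

Call:
servo_tool:
  rows:
    - {"xyz": [0,0,-0.001],"turn": 10}
    - {"xyz": [0,0,-0.001],"turn": 20}
    - {"xyz": [0,0,-0.001],"turn": 30}
    - {"xyz": [0,0,-0.001],"turn": 40}
    - {"xyz": [0,0,-0.001],"turn": 40}

```text
t: 41.25
tool_pos: [0.6437, -0.1515, 0.2033]
eef_rot: [0.492, 0.871, 0.001, 0.001]
contact_force: [0.0, 0.6, 5.1]
grip_width: 0.306
```

Call:
servo_tool:
  rows:
    - {"xyz": [0,0,0],"turn": 10}
    - {"xyz": [0,0,0],"turn": 20}
    - {"xyz": [0,0,0],"turn": 30}
    - {"xyz": [0,0,0],"turn": 40}
    - {"xyz": [0,0,0],"turn": 50}
    - {"xyz": [0,0,0],"turn": 54}
    - {"xyz": [0,0,0],"turn": 54}
    - {"xyz": [0,0,0],"turn": 54}

```text
t: 42.25
tool_pos: [0.6436, -0.1514, 0.2032]
eef_rot: [0.043, 0.999, 0.0, 0.001]
contact_force: [1.0, 0.8, 4.7]
grip_width: 0.306
```

Run:
```python
from h import *
o=st();print(o['moment'].__repr__());c=cam('wrist');cv2.imwrite('pics/w20.png',c['img'])
```

```text
t 42.25 tcp [ 0.6436 -0.1514  0.2032] eul [1.7504e+02 1.2000e-01 1.7996e+02] F [1.  0.8 4.7] w 28.2
array([ 0.31950811, -0.1485219 ,  0.02045283])
```

View pics/w20.png

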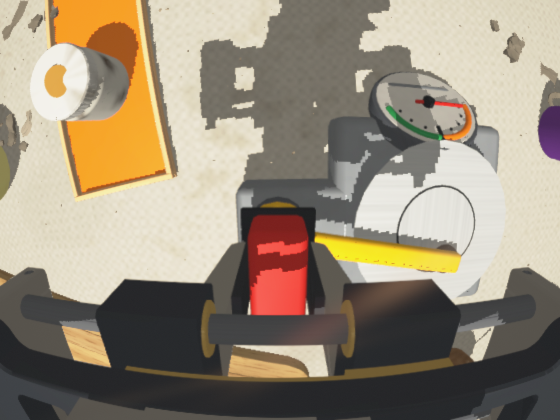

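Call:
servo_tool:
  rows:
    - {"xyz": [0,0,0],"turn": 7}
    - {"xyz": [0,0,0],"turn": 7}
    - {"xyz": [0,0,0],"turn": 7}

```text
t: 42.68
tool_pos: [0.6436, -0.1514, 0.2032]
eef_rot: [-0.018, 1.0, 0.0, 0.001]
contact_force: [-0.2, 0.3, 5.9]
grip_width: 0.304
```

Call:
servo_tool:
  rows:
    - {"xyz": [0,0,0],"turn": 0}
    - {"xyz": [0,0,0],"turn": 0}
    - {"xyz": [0,0,0],"turn": 0}
    - {"xyz": [0,0,0.03],"turn": 0}
    - {"xyz": [0,0,0.07],"turn": 0}
    - {"xyz": [0,0,0.12],"turn": 0}
    - {"xyz": [-0.05,-0.02,0.14],"turn": 0}
    - {"xyz": [-0.1,-0.02,0.14],"turn": 0}
    - {"xyz": [-0.15,-0.02,0.14],"turn": 0}
    - {"xyz": [-0.18,-0.02,0.14],"turn": 0}
    - {"xyz": [-0.18,-0.02,0.14],"turn": 0}
    - {"xyz": [-0.18,-0.02,0.14],"turn": 0}
  gripper: 0.08

```text
t: 44.18
tool_pos: [0.4637, -0.1722, 0.3425]
eef_rot: [-0.018, 1.0, -0.0, 0.001]
contact_force: [-0.6, -1.0, -0.1]
grip_width: 0.871
```

Run:
```python
from h import *
o=st();c=cam('wrist');cv2.imwrite('pics/w21.png',c['img'])
s=cam('side');cv2.imwrite('pics/s21.png',s['img']);cv2.imwrite('pics/s21c.png',cv2.resize(s['img'][150:240,190:290],None,fx=7,fy=7,interpolation=2))
t=cam('top');cv2.imwrite('pics/t21.png',t['img'])
```

```text
t 44.17 tcp [ 0.4637 -0.1722  0.3425] eul [-1.7794e+02  8.0000e-02 -1.7999e+02] F [-0.6 -1.  -0.1] w 80.1
```

View pics/s21c.png

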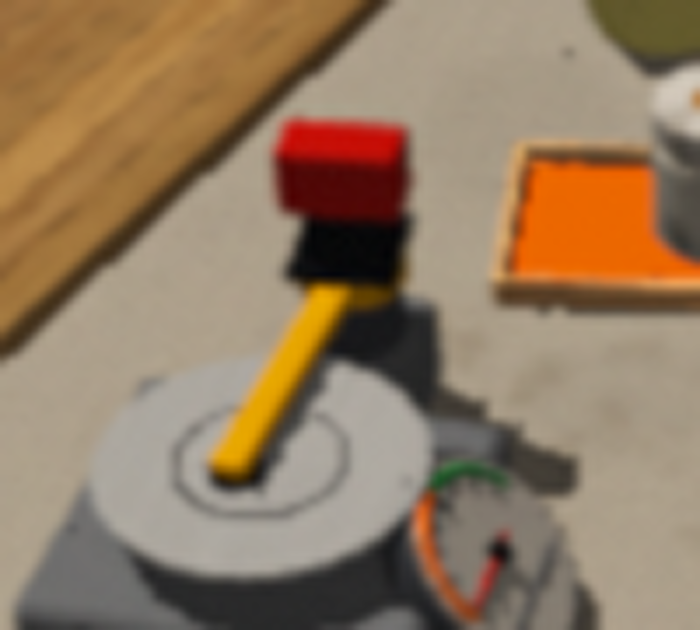

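View pics/s21.png

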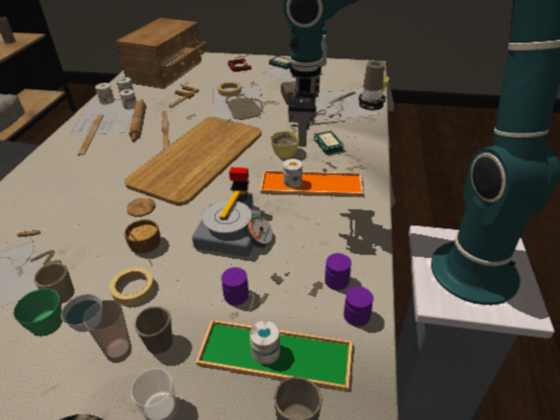

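View pics/t21.png

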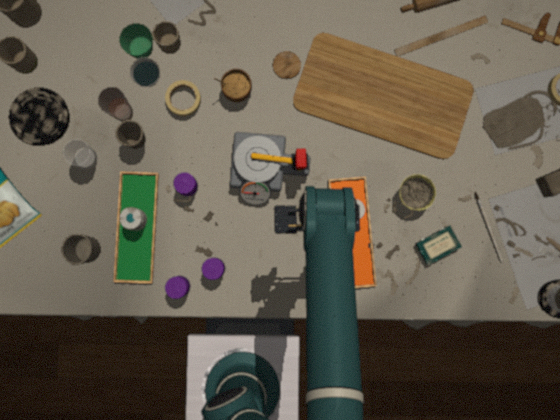

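View pics/w21.png

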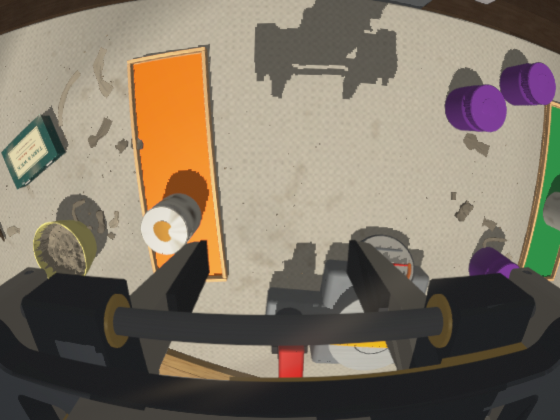

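Run:
```python
from h import *
st();print(robot.hand_in())
```

```text
t 44.33 tcp [ 0.4639 -0.1717  0.3422] eul [-1.7787e+02  5.0000e-02  1.7993e+02] F [-0.2  0.8  0.3] w 80.1
the job is handed in; nothing more can be done
None
```

I fitted the handle, swung the transit arm clear, weighed the jars, sorted them and turned the arm back. I then handed in at about 44 s; no verdict was reported.

- **Jars present:** ochre and teal only. The only oxide-banded jar was a look-alike about 1.25 m away, out of reach, so I treated oxide as absent.
- **Ochre:** it brought the pointer almost exactly to the mark, about 0.03–0.04 rad short by eye, inside the 0.12 rad band where either tray counts. It went into the orange tray.
- **Teal:** it brought the pointer roughly 0.13 rad past the mark, so it went into the green tray. It had been knocked about 3.5 cm before I reached it, so I measured it again before grasping.
- **Last pictures:** both jars stand upright in their trays. The pan is empty with the pointer back left, the arm lies over the pan near its zero, and the handle sits on the shaft. The cup and bowl look undisturbed and the gripper is clear.

**Not measured at the end:**
- I judged the handle being home from the side picture and the contact force when I first seated it. That contact came about 2–3 mm higher than my triangulated shoulder height.
- I judged the final arm angle by eye, because the handle has several degrees of play on the shaft.

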